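# Load and close the bench steriliser

## Task

Stand the specimen cups that wait on the right-hand front of the worktop (not the ones along the back wall) upright inside the open steriliser pot and lay the domed cover on its seal. Then clamp the cover down evenly, working crosswise from each wing knob to the one opposite: in a first round turn all four knobs clockwise about half-way, and only then, in a second round and again in opposite pairs, turn each to its stop. Leave the other things alone.

Things in the scene. Friction and masses are not known exactly. Their poses are not given: they have to be found in the camera images.
- pot: Fixed round aluminium steriliser pot on a grey electric base, in the middle of the worktop, turned up to 0.5 rad. Origin under its centre, on the worktop; z up. Flange (rim) 200 mm across, 110 mm high. Four lugs carry the clamp knobs, 90 degrees apart on a circle of 130 mm radius; the knob tops reach 66 mm above the rim. With the clamps open all is clear within 113 mm of the axis.
- pot_mouth (a point): Centre of the pot's mouth, in the plane of the rim (flange top); z up. The mouth is 168 mm wide; a flat perforated tray lies 22 mm below the rim. Three cups fit with centres 42 mm from the middle, 120 degrees apart; one in the very middle leaves no room for others. A springy black seal cord lies on the flange, 4 mm proud.
- cover: Loose domed aluminium cover, 0.5 to 0.75 kg, 216 mm across; z up, origin at the centre of its lower edge. It starts right way up on the worktop, left of the pot. A 10 mm deep skirt (inner diameter 208 mm) goes round the pot's flange with about 4 mm play; the ledge inside the skirt, 10 mm above the origin, rests on the seal. Any turn about the vertical will do. Dome clears the cups.
- cover_handle (a point): Centre of the cover's black bar handle, 86.5 mm above the cover's lower edge: 70 mm long along this point's x, 19 mm wide along y, 15 mm high, 16 mm free between bar and dome. A gauge and a valve stand beyond the handle's two ends. Cover on the seal unclamped: this point is about 80 mm above pot_mouth; clamped down: about 78 mm.
- cup_1_mid (a point): Centre, half-way up, of specimen cup 1: closed plastic cup with screw lid, 61 mm high, 62 mm across the lid (top 9 mm), about 56 mm below it, 30 g; z up. Starts upright on the worktop right of the pot, in front of a monitor that overhangs further back. One to three of the cups are present; absent ones read None. Grip it across the lid.
- cup_2_mid (a point): Centre, half-way up, of specimen cup 2: closed plastic cup with screw lid, 61 mm high, 62 mm across the lid (top 9 mm), about 56 mm below it, 30 g; z up. Starts upright on the worktop right of the pot, in front of a monitor that overhangs further back. One to three of the cups are present; absent ones read None. Grip it across the lid.
- cup_3_mid (a point): Centre, half-way up, of specimen cup 3: closed plastic cup with screw lid, 61 mm high, 62 mm across the lid (top 9 mm), about 56 mm below it, 30 g; z up. Starts upright on the worktop right of the pot, in front of a monitor that overhangs further back. One to three of the cups are present; absent ones read None. Grip it across the lid.
- knob_1 (a joint): Turn of clamp knob 1 in rad: 0 fully open, 1.1 half-way, 2.2 the stop; clockwise from above grows and tightens. Starts at 0 to 0.2; stays where it is left (friction 0.1 Nm, a little more while pressing the cover). Opposite, across the pot: knob_3.
- knob_1_grip (a point): Centre of the upright black wing of knob 1, on its turning axis, about 51 mm above the rim when open, sinking 5 mm over the full turn. Wing 46 mm long along this point's x, 10 mm thick along y, 28 mm high: pinch across the thickness; a 24 mm wide hub begins 21 mm below this point, a steel hook under it. The hook points along +x; turned clockwise it swings in over the cover's edge and comes down on it.
- knob_2 (a joint): Turn of clamp knob 2 in rad: 0 fully open, 1.1 half-way, 2.2 the stop; clockwise from above grows and tightens. Starts at 0 to 0.2; stays where it is left (friction 0.1 Nm, a little more while pressing the cover). Opposite, across the pot: knob_4.
- knob_2_grip (a point): Centre of the upright black wing of knob 2, on its turning axis, about 51 mm above the rim when open, sinking 5 mm over the full turn. Wing 46 mm long along this point's x, 10 mm thick along y, 28 mm high: pinch across the thickness; a 24 mm wide hub begins 21 mm below this point, a steel hook under it. The hook points along +x; turned clockwise it swings in over the cover's edge and comes down on it.
- knob_3 (a joint): Turn of clamp knob 3 in rad: 0 fully open, 1.1 half-way, 2.2 the stop; clockwise from above grows and tightens. Starts at 0 to 0.2; stays where it is left (friction 0.1 Nm, a little more while pressing the cover). Opposite, across the pot: knob_1.
- knob_3_grip (a point): Centre of the upright black wing of knob 3, on its turning axis, about 51 mm above the rim when open, sinking 5 mm over the full turn. Wing 46 mm long along this point's x, 10 mm thick along y, 28 mm high: pinch across the thickness; a 24 mm wide hub begins 21 mm below this point, a steel hook under it. The hook points along +x; turned clockwise it swings in over the cover's edge and comes down on it.
- knob_4 (a joint): Turn of clamp knob 4 in rad: 0 fully open, 1.1 half-way, 2.2 the stop; clockwise from above grows and tightens. Starts at 0 to 0.2; stays where it is left (friction 0.1 Nm, a little more while pressing the cover). Opposite, across the pot: knob_2.
- knob_4_grip (a point): Centre of the upright black wing of knob 4, on its turning axis, about 51 mm above the rim when open, sinking 5 mm over the full turn. Wing 46 mm long along this point's x, 10 mm thick along y, 28 mm high: pinch across the thickness; a 24 mm wide hub begins 21 mm below this point, a steel hook under it. The hook points along +x; turned clockwise it swings in over the cover's edge and comes down on it.
- pipette: Bystander: pipette, 225 mm long, lying on the worktop behind the pot to the left; leave alone. Origin at the centre of its underside.
- bottle: Bystander: white bottle, 60 mm across and 123 mm high, standing behind the pot; leave alone. Origin at the centre of its underside, z up.
- forceps_1: Bystander: steel forceps, 130 mm long, lying behind the pot to the right; leave alone. Origin at the centre of its underside.
There are look-alikes about, which are no part of the job. There is more than one size of the part that bears cup_2_mid; the job needs the largest.

How it is judged (in metres and radians):
On the way, in this order (a step that is already met when the one before it is completed fails the run):
1. every cup stands upright on the tray inside the pot (horizontal distance between each of cup_1_mid, cup_2_mid, cup_3_mid and pot_mouth below 0.058 m and z of cup_1_mid in the frame of pot_mouth between 0.001 and 0.016 m and angle between each of cup_1_mid, cup_2_mid, cup_3_mid's own z axis and vertical below 0.15 rad and linear speed of each of cup_1, cup_2, cup_3 below 0.03 m/s and z of cup_2_mid in the frame of pot_mouth between 0.001 and 0.016 m and z of cup_3_mid in the frame of pot_mouth between 0.001 and 0.016 m), for 0.3 s.
2. the cover lies level on the seal, let go (all of step 1 and horizontal distance between cover_handle and pot_mouth below 0.009 m and z of cover_handle in the frame of pot_mouth between 0.074 and 0.084 m and angle between cover_handle's own z axis and vertical below 0.04 rad and contact force between the fingers and cover below 0.2 N), for 0.3 s.
3. first round: two opposite knobs turned about half-way (past 0.75 rad) while the other two are still slack (under 0.6 rad) (((value of joint each of knob_1, knob_3 above 0.75 rad and value of joint each of knob_2, knob_4 below 0.6 rad) or (value of joint each of knob_2, knob_4 above 0.75 rad and value of joint each of knob_1, knob_3 below 0.6 rad))), for 0.1 s.
4. first round complete: all four about half-way (0.75 to 1.75 rad), none tightened yet (value of joint knob_1 between 0.75 and 1.75 rad and value of joint knob_2 between 0.75 and 1.75 rad and value of joint knob_3 between 0.75 and 1.75 rad and value of joint knob_4 between 0.75 and 1.75 rad), for 0.1 s.
5. second round: two opposite knobs at the stop (past 2.05 rad) while the other two are still half-way (under 1.8 rad) (((value of joint each of knob_1, knob_3 above 2.05 rad and value of joint each of knob_2, knob_4 below 1.8 rad) or (value of joint each of knob_2, knob_4 above 2.05 rad and value of joint each of knob_1, knob_3 below 1.8 rad))), for 0.1 s.
6. all four knobs at the stop (past 2.05 rad) (value of joint each of knob_1, knob_2, knob_3, knob_4 above 2.05 rad), for 0.2 s.
At the end, for the whole second after the job is handed in: Every cup stands upright (within 0.15 rad) on the tray in the pot; the cover is level, centred within 9 mm and pressed down on the seal (cover_handle under 79.3 mm above pot_mouth); all four knobs are at the stop (past 2.05 of 2.2 rad); all is at rest (all of step 1 and all of step 6 and horizontal distance between cover_handle and pot_mouth below 0.009 m and z of cover_handle in the frame of pot_mouth between 0.074 and 0.084 m and angle between cover_handle's own z axis and vertical below 0.04 rad and z of cover_handle in the frame of pot_mouth below 0.0793 m and linear speed of cover below 0.02 m/s); the robot touches nothing.
It fails at once if a knob is tightened (past 1.8 rad) before all four have had their first-round turn (0.7 rad) (value of joint any of knob_1, knob_2, knob_3, knob_4 above 1.8 rad and value of joint any of knob_1, knob_2, knob_3, knob_4 below 0.7 rad).
It fails at once if a bystander (pipette, bottle or forceps) is shifted by more than 3 cm (distance of any of pipette, bottle, forceps_1 from where it was at the start of the episode above 0.03 m).
It fails at once if the bottle is tipped over (angle between bottle's own z axis and vertical above 0.5 rad).
Of cup_1, cup_2, cup_3 only 1 to 3 are there at a start; the rules pass over those that are not, and their reading is None.
At some moment in a run one of cover may be knocked a few centimetres aside while the robot is not near it.
It also fails if it takes over 208 s, if anything falls off the work surface, if the arm or the gripper's body presses on something with over 40 N, if the wrist force passes 120 N, or if a joint passes its speed limit or range.

## Robot

A 6-joint arm with a two-finger parallel gripper is mounted at the origin on a cart in front of the work surface, level with it; the furniture and walls round the work are solid. World frame = base frame: x ahead of the robot, y to its left, z up, the work surface at z = 0. Lengths are in m, angles in degrees, forces in N, time in s.
With the tool pointing down it reaches from about 0.4 to 0.825 m from the base axis. Payload 7 kg.
Tool frame: the origin (TCP) lies at the very end of the fingers, on their centre line; the grasp point (between the pads) lies 19 mm behind it; z points along the fingers, y is the line along which they close (so a half turn about z gives the same grasp; the last joint's range is limited). The gripper opens to 88 mm and grips with 3 to 60 N. Pads are 19 mm wide; open, the fingers measure 130 mm over their backs; the gripper's body (78 mm by 193 mm) begins 47 mm behind the grasp point.
Start: joints at [82.626, 20.546, 0.682, 0, -70.136, -16.507], TCP at [0.273, 0.617, 0.227] pointing down, gripper open.
Joint ranges: [-176.03, 176.03], [-82.01, 121.73], [-58.28, 71.71], [-173.87, 95.51], [-174.79, -0.11], [-173.66, 173.66]. Speed limits (degrees/s): [136.94, 136.94, 172.46, 180, 180, 180].

## Interface

Orientations are given as [roll, pitch, yaw] about the fixed x, y, z axes, in that order (R = Rz(yaw) Ry(pitch) Rx(roll)).
In Python, from plant import r gives the robot as it stands. The module is installed in compiled form; this text tells all that it offers.
- The arm moves only by the tool jog_arm, never from a script. Its arguments are lists of equal length, an entry for each row: "travel": the shift along the tool's x, y, z each as a share of 50 cm, from -1 to 1, a list of three; "dr": the turn, a rotation vector about the tool's x, y, z each as a share of 360 degrees, from -1 to 1, a list of three; "claw": the opening, from 0 (shut) to 1 (fully open). A call has exactly 10 rows; each row is the pose to reach, as a shift and turn from the pose commanded when the call began, along the tool's axes at that moment, turning the shorter way round; what a row does not reach only later rows make up. A row lasts 1/8 s, in which the tool goes at most 62.5 mm and 10.7 degrees, less where a joint would pass 70% of its speed; a pose out of reach is approached as far as the arm can. A call with a number of a shift or a turn outside -1 to 1 is refused whole. A call with a gripper value outside its range is refused whole. The fingers move at their own pace and stop on an object; "newtons" is the grip in N (left out, the last holds). Time passes only in rows, so rows that repeat a pose let the fingers close, or fill a call up. It gives the time, the measured TCP pose, the force, the opening and the grip force at its end, in the units of the state.
- r.get_state(): the state, without advancing time (a new reading comes with each control period).
- r.capture(name): name is "scene" or "top" or "wrist"; returns a dict with "pixels" (480x640x3 uint8, red, green, blue), "range_z" (480x640 float32, m along the optical axis (not along the pixel's ray), 0 where there is no reading), "fx", "fy", "cx", "cy" (pixels), "dist_coeffs" ([k1, k2, p1, p2, k3] as OpenCV has them; the pictures are not rectified), "position" and "attitude" of the camera in the world; the wrist camera has in their place "hand_eye" (4x4, takes a point from camera to tool coordinates, whose origin is the TCP and whose axes are the flange's). Camera axes: x right, y up, looking along -z (the intrinsics and any distortion apply to the point x, -y, -z); pixel columns grow to the right and rows downward; lengths in m; the calibration is good to about 2 mm. A picture is of the moment at which its call begins: read the wrist's pose just before it.
- r.close_job(): hands the job in; it is judged then, once.
Trained networks look in the newest picture that a camera, given by its name, has taken for a name from the list of things; names that differ only in an ending like _2 or _b are one class to them, and where a whole thing is asked for, a point or a joint stands for the part that bears it (a point fixed in the world has none). Each returns a list of dicts, best first, with "conf" (0 to 1); they miss things now and then, are a little off and sometimes report something else, mostly with a low value. They report only what shows in the picture. A call takes as long as a camera call. They do not tell look-alikes from the thing itself.
- r.boxes_of(name, camera): "extent" ([left, top, right, bottom] in pixels, round what is visible of it).
- r.regions_of(name, camera): "pixels" (480x640 bool, what is visible of it) and "extent" ([left, top, right, bottom] in pixels, round what is visible of it).
- r.tip_of(name, camera): "at" ([column, row] in pixels: a listed point, or the origin of a listed thing).
The state is a dict: "time_s": time; "joints": joint angles; "qd": joint speeds; "joint_torque": joint torques, N m; "tcp_pos": TCP position; "eef_rot": TCP orientation; "contact_force": force on the tool from outside, world axes, zero at the start; "moment": the same for the moment, N m; "gripper_width": finger opening in m; "gripper_force": force on a finger pad.
Only numpy, scipy, OpenCV 4.12 (cv2) and the standard library are available. Lean on these libraries where they do the work, as an engineer would, in place of code of your own. Each camera call takes 0.05 s, during which the arm holds its last target. There are 200 camera calls.

## Working session

There is one attempt and no reset: what is moved stays moved. The work goes in short steps, Python scripts to look and compute and a tool call to move; the robot and the scene stay as the last step left them, time stands still between calls to the robot, and variables do not carry over. Pictures are saved under pics/ and viewed, at most 14 in all, crops included, and the job is handed in when it is done.

Besides the shell and the picture viewer there is one more tool, called after "Request:" as name(argument=value, ...) on one line, values as JSON. jog_arm: Moves the arm, as the interface text tells. Its arguments: {"type":"object","properties":{"travel":{"type":"array"},"dr":{"type":"array"},"claw":{"type":"array"},"newtons":{"type":"number"}},"required":["travel","dr","claw"]}

```bash
mkdir -p pics
cat > h.py <<'E'
import numpy as np, cv2, json
from scipy.spatial.transform import Rotation as R
from plant import r
def save(n,img): cv2.imwrite('pics/'+n,cv2.cvtColor(img,cv2.COLOR_RGB2BGR))
def att(a):
    a=np.array(a,float)
    if a.shape==(3,3): return a
    if a.size==4: raise Exception('quat')
    return R.from_euler('xyz',a,degrees=True).as_matrix()
def cap(cam):
    s=r.get_state(); c=r.capture(cam)
    if cam=='wrist':
        T=np.eye(4);T[:3,:3]=att(s['eef_rot']);T[:3,3]=s['tcp_pos'];T=T@np.array(c['hand_eye'])
    else:
        T=np.eye(4);T[:3,:3]=att(c['attitude']);T[:3,3]=c['position']
    c['T']=T;c['K']=np.array([[c['fx'],0,c['cx']],[0,c['fy'],c['cy']],[0,0,1]],float);c['D']=np.array(c['dist_coeffs'],float)
    return c
def ray(c,uv):
    p=cv2.undistortPoints(np.array(uv,float).reshape(-1,1,2),c['K'],c['D'])[:,0]
    d=np.c_[p[:,0],-p[:,1],-np.ones(len(p))]
    return d@c['T'][:3,:3].T   # unit depth
def atz(c,uv,z):
    d=ray(c,uv);o=c['T'][:3,3];return o+d*((z-o[2])/d[:,2])[:,None]
def pts(c,uv):
    uv=np.array(uv).reshape(-1,2);q=np.round(uv).astype(int)
    return c['T'][:3,3]+ray(c,uv)*c['range_z'][q[:,1],q[:,0]][:,None]
def maskpts(c,m):
    v,u=np.nonzero(m&(c['range_z']>0));return pts(c,np.c_[u,v])
def proj(c,P):
    P=np.atleast_2d(P);q=(P-c['T'][:3,3])@c['T'][:3,:3];q=q*[1,-1,-1]
    return cv2.projectPoints(q,np.zeros(3),np.zeros(3),c['K'],c['D'])[0][:,0]
np.set_printoptions(precision=4,suppress=True)
E
python3 - <<'E'
from h import *
for cam in ['scene','top']:
    c=cap(cam);save(cam+'0.png',c['pixels']);print(cam,c['position'],c['attitude'],c['fx'],c['dist_coeffs'])
    for n in ['pot_mouth','cover_handle','cup_1_mid','knob_1_grip']:
        for d in r.tip_of(n,cam):
            uv=d['at'];print(n,round(d['conf'],2),np.round(uv),pts(c,[np.clip(uv,0,[639,479])])[0])
print(r.get_state())
E
```

```text
scene [-0.5933 -0.7628  0.7041] [ 66.7447   0.9934 -58.8092] 562.5455400087063 [-0.0049  0.      0.      0.      0.    ]
pot_mouth 0.83 [310. 237.] [ 0.6173 -0.0104  0.0852]
cover_handle 0.74 [196. 232.] [0.5007 0.2991 0.0808]
knob_1_grip 0.76 [295. 202.] [0.6575 0.061  0.1648]
knob_1_grip 0.53 [306. 234.] [0.6333 0.0099 0.085 ]
top [ 0.3152 -0.0514  1.4435] [ 11.4541  -0.1189 -89.2777] 530.4909864129811 [-0.0845  0.      0.      0.      0.    ]
pot_mouth 0.93 [317. 239.] [ 0.581  -0.0389  0.0873]
pot_mouth 0.42 [186. 270.] [0.4984 0.3047 0.0644]
cover_handle 0.59 [178. 268.] [0.4997 0.3195 0.0913]
knob_1_grip 0.46 [279. 204.] [0.6584 0.0577 0.1521]
{'time_s': 0.5, 'joints': array([ 82.6245,  20.547 ,   0.6792,  -0.0031, -70.1362, -16.5054]), 'qd': array([ 0.0313,  0.0165,  0.0243, -0.0636, -0.0252,  0.0421]), 'joint_torque': array([  0.0005, -58.1799,  29.3068,   6.9971,   0.0119,  -0.    ]), 'tcp_pos': array([0.2733, 0.6171, 0.2265]), 'eef_rot': array([179.9953,   0.0016, -23.8819]), 'contact_force': array([ 0.038 , -0.2394,  0.5935]), 'moment': array([0.0151, 0.005 , 0.016 ]), 'gripper_force': 0.0, 'gripper_width': 0.08758685878321255}
```

View pics/scene0.png

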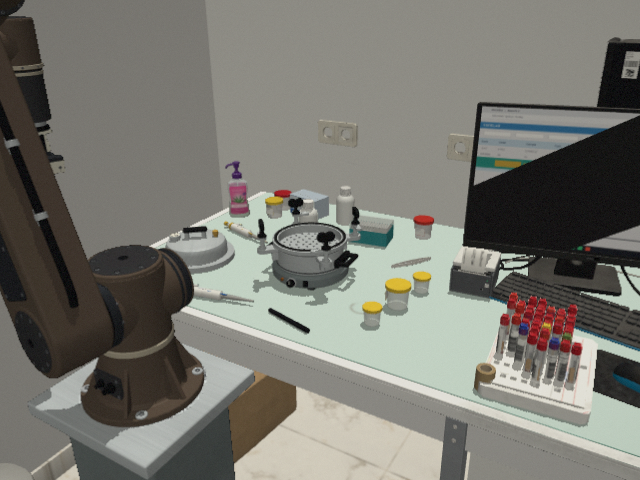

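View pics/top0.png

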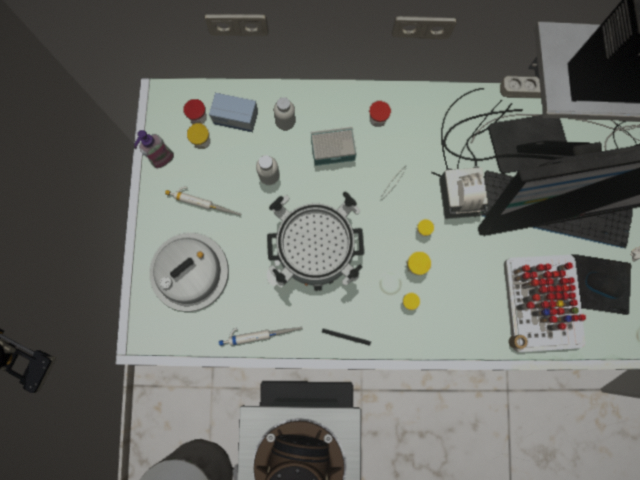

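The top view shows three yellow-lidded cups at the front right: (426,228), (419,263) and (411,301). The middle one looks largest. The cups at the back wall, around (198,134) and (380,112), aren't part of the job. The pot is at (316,242) and the cover at (187,270). Next I'll measure the lids, the pot and the knobs, and confirm the cup in a crop.

```bash
cat > m.py <<'E'
from h import *
c=cap('top')
save('crop1.png',cv2.resize(c['pixels'][200:330,370:460],None,fx=4.5,fy=4.5,interpolation=cv2.INTER_CUBIC))
hsv=cv2.cvtColor(c['pixels'],cv2.COLOR_RGB2HSV)
m=cv2.inRange(hsv,(18,120,90),(36,255,255));n,l,st,ce=cv2.connectedComponentsWithStats(m)
for i in range(1,n):
    if st[i,4]>60:
        P=maskpts(c,l==i);print('yellow',ce[i].round(1),st[i,2:4],P.mean(0),'ext',np.ptp(P,0),'z90',np.percentile(P[:,2],[10,50,90]))
for n in ['cup_2_mid','knob_1_grip','pot','cover','cover_handle']:
    for d in r.boxes_of(n,'top'): print(n,round(d['conf'],2),np.round(d['extent']))
# cloud of pot region
v,u=np.mgrid[150:340,220:400];P=pts(c,np.c_[u.ravel(),v.ravel()])
for lo,hi in [(.085,.092),(.105,.12),(.14,.19)]:
    q=P[(P[:,2]>lo)&(P[:,2]<hi)];print(lo,hi,len(q),q[:,:2].min(0),q[:,:2].max(0))
q=P[(P[:,2]>.14)&(P[:,2]<.19)]
lab=cv2.kmeans(q[:,:2].astype(np.float32),4,None,(3,50,1e-5),5,0)
for i in range(4):
    w=q[lab[1][:,0]==i];print('knob',len(w),w.mean(0),w.std(0),w[:,2].max(),np.linalg.eigh(np.cov(w[:,:2].T))[1][:,1])
q=P[(P[:,2]>.106)&(P[:,2]<.117)]
A=np.c_[2*q[:,:2],np.ones(len(q))];
for k in range(6):
    s=np.linalg.lstsq(A,(q[:,:2]**2).sum(1),rcond=None)[0];rr=np.hypot(*(q[:,:2]-s[:2]).T);k2=abs(rr-np.median(rr))<.012;
    A=A[k2];q=q[k2]
print('rim',s[:2],np.percentile(rr,[2,50,98]),np.median(q[:,2]),len(q))
v,u=np.mgrid[225:320,140:240];P=pts(c,np.c_[u.ravel(),v.ravel()])
for z in (.008,.03,.07,.09):
    q=P[(abs(P[:,2]-z)<.006)];print('cover',z,len(q),q[:,:2].min(0) if len(q) else 0,q[:,:2].max(0) if len(q) else 0)
E
python3 m.py
```

```text
yellow [197.3 133.5] [22 22] [0.8831 0.2988 0.0601] ext [0.0799 0.0613 0.0553] z90 [0.0564 0.0607 0.0647]
yellow [425.3 227.2] [16 16] [ 0.6268 -0.3324  0.0443] ext [0.0435 0.0422 0.0187] z90 [0.0405 0.0443 0.0483]
yellow [418.9 262.9] [23 23] [ 0.5268 -0.3097  0.0591] ext [0.0688 0.0713 0.0759] z90 [0.0563 0.0604 0.0648]
yellow [411. 301.] [17 17] [ 0.4271 -0.2894  0.0449] ext [0.0425 0.043  0.0469] z90 [0.0415 0.0452 0.0491]
cup_2_mid 0.67 [404. 292. 421. 308.]
cup_2_mid 0.64 [406. 252. 429. 270.]
cup_2_mid 0.49 [416. 216. 433. 236.]
knob_1_grip 0.36 [267. 192. 363. 293.]
pot 0.96 [264. 196. 366. 290.]
pot 0.42 [269. 267. 284. 286.]
cover 0.61 [149. 230. 230. 310.]
cover_handle 0.58 [147. 230. 231. 309.]
0.085 0.092 2610 [ 0.4605 -0.1362] [0.805  0.1271]
0.105 0.12 1410 [ 0.4741 -0.135 ] [0.7969 0.1109]
0.14 0.19 368 [ 0.4568 -0.1508] [0.6869 0.0803]
knob 81 [0.4729 0.049  0.1709] [0.0091 0.0087 0.0068] 0.18146342315005048 [-0.7226 -0.6913]
knob 100 [ 0.6688 -0.1195  0.1669] [0.0088 0.0088 0.0089] 0.17848690892013996 [0.705  0.7092]
knob 105 [0.6558 0.0626 0.1674] [0.0089 0.0087 0.0087] 0.17689872906416348 [-0.7174  0.6967]
knob 82 [ 0.4866 -0.133   0.1698] [0.009  0.0091 0.008 ] 0.17994199771178332 [-0.7008  0.7134]
rim [ 0.5771 -0.0317] [0.085  0.0927 0.0996] 0.11116842175277486 620
cover 0.008 1495 [0.3709 0.1681] [0.635  0.4568]
cover 0.03 58 [0.3998 0.2053] [0.5493 0.4066]
cover 0.07 406 [0.4227 0.2396] [0.5739 0.3809]
cover 0.09 157 [0.4762 0.2622] [0.5389 0.3387]
```

View pics/crop1.png

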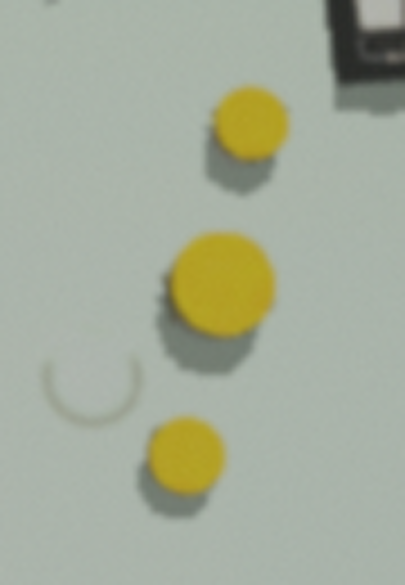

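The crop confirms it: the middle lid, top-view (419,263), is about 62 mm across and 60 mm high. The other two, (425,227) and (411,301), are about 43 mm across and 45 mm high, so they're the look-alikes. The middle one is therefore the only cup for the job, and I'm moving over to it.

```bash
cat > go.py <<'E'
from h import *
import sys
def go(x,y,z,yaw=None,s=None):
    s=s or r.get_state();R0=R.from_euler('xyz',s['eef_rot'],degrees=True)
    Rt=R.from_euler('xyz',[180,0,s['eef_rot'][2] if yaw is None else yaw],degrees=True)
    t=R0.inv().apply(np.array([x,y,z])-s['tcp_pos'])/.5
    d=(R0.inv()*Rt).as_rotvec(degrees=True)/360
    print('travel',t.round(4).tolist(),'dr',d.round(4).tolist())
if __name__=='__main__': go(*map(float,sys.argv[1:]))
E
python3 go.py .42 .1 .30; python3 go.py .527 -.31 .25
```

```text
travel [0.6871, 0.827, -0.1469] dr [0.0, 0.0, 0.0]
travel [1.2147, 1.4901, -0.0468] dr [0.0, 0.0, 0.0]
```

Request:
jog_arm(travel=[[0.03,0.04,-0.147],[0.687,0.827,-0.147],[0.687,0.827,-0.147],[0.687,0.827,-0.147],[0.687,0.827,-0.147],[0.687,0.827,-0.147],[0.687,0.827,-0.147],[0.687,0.827,-0.147],[0.687,0.827,-0.147],[0.687,0.827,-0.147]], dr=[[0,0,0],[0,0,0],[0,0,0],[0,0,0],[0,0,0],[0,0,0],[0,0,0],[0,0,0],[0,0,0],[0,0,0]], claw=[1,1,1,1,1,1,1,1,1,1])

```text
time_s: 2.05
tcp_pos: [0.4202, 0.0971, 0.3007]
eef_rot: [-179.9, -0.0, -24.1]
contact_force: [1.1, -0.1, 0.2]
gripper_width: 0.0875
gripper_force: 0.0
```

```bash
python3 go.py .527 -.31 .25; python3 -c "
from h import *
s=r.get_state();print(s['joints'],s['tcp_pos'])"
```

```text
travel [0.527, 0.6566, 0.101] dr [-0.0002, -0.0001, 0.0]
[ 39.4361  -5.9565 -20.7655   0.0118 -75.1235  26.5022] [0.4202 0.0971 0.3007]
```

Request:
jog_arm(travel=[[0.527,0.657,0],[0.527,0.657,0],[0.527,0.657,0],[0.527,0.657,0],[0.527,0.657,0],[0.527,0.657,0.101],[0.527,0.657,0.101],[0.527,0.657,0.101],[0.527,0.657,0.101],[0.527,0.657,0.101]], dr=[[0,0,0],[0,0,0],[0,0,0],[0,0,0],[0,0,0],[0,0,0],[0,0,0],[0,0,0],[0,0,0],[0,0,0]], claw=[1,1,1,1,1,1,1,1,1,1])

```text
time_s: 3.3
tcp_pos: [0.5282, -0.3063, 0.2507]
eef_rot: [-180.0, -0.1, -23.8]
contact_force: [-1.0, -0.3, 0.2]
gripper_width: 0.0875
gripper_force: 0.0
```

```bash
cat > cup.py <<'E'
from go import *
c=cap('wrist')
m=cv2.inRange(cv2.cvtColor(c['pixels'],cv2.COLOR_RGB2HSV),(18,120,60),(36,255,255));n,l,st,ce=cv2.connectedComponentsWithStats(m)
for i in range(1,n):
    if st[i,4]>200:
        P=maskpts(c,l==i);z=np.median(P[:,2]);top=P[abs(P[:,2]-z)<.008]
        print(ce[i].round(),st[i,:4],'med',np.median(P,0),'mid',(top.min(0)+top.max(0))/2,'ray',atz(c,[ce[i]],.061)[0],np.ptp(top,0))
s=r.get_state();print(s['tcp_pos'],s['joints'],c['hand_eye'])
save('w1.png',c['pixels'])
E
python3 cup.py
```

```text
[298.  88.] [272  60  53  57] med [ 0.6294 -0.3345  0.0446] mid [ 0.629  -0.3343  0.0448] ray [ 0.6281 -0.3347  0.061 ] [0.0447 0.0443 0.0055]
[321. 207.] [287 173  69  69] med [ 0.5296 -0.3123  0.0611] mid [ 0.5289 -0.3118  0.0585] ray [ 0.5297 -0.3122  0.061 ] [0.0614 0.0611 0.0103]
[342. 301.] [320 279  45  44] med [ 0.4306 -0.2917  0.0446] mid [ 0.4294 -0.2914  0.0422] ray [ 0.4382 -0.2938  0.061 ] [0.0452 0.0446 0.0094]
[537. 357.] [515 323  36  68] med [ 0.5377 -0.363   0.3352] mid [ 0.5352 -0.3622  0.3332] ray [ 0.3034 -0.4475  0.061 ] [0.014  0.0067 0.012 ]
[ 92. 360.] [ 85 324  21  68] med [ 0.5754 -0.277   0.3365] mid [ 0.5732 -0.2762  0.3341] ray [ 0.4793 -0.0406  0.061 ] [0.0135 0.0075 0.0098]
[481. 418.] [280 405 360  22] med [ 0.5352 -0.3481  0.3443] mid [ 0.5372 -0.3433  0.3434] ray [ 0.2553 -0.3747  0.061 ] [0.031  0.0669 0.008 ]
[ 0.5283 -0.3061  0.2508] [-11.7816  13.6364  -5.8405   0.0041 -70.4058  77.9822] [[-0.0007  0.9564  0.292   0.0796]
 [ 1.      0.001  -0.001   0.0012]
 [-0.0012  0.292  -0.9564 -0.1582]
 [ 0.      0.      0.      1.    ]]
```

```bash
python3 go.py .529 -.312 .037
```

```text
travel [0.0051, 0.0103, 0.4277] dr [-0.0001, -0.0003, 0.0]
```

Request:
jog_arm(travel=[[0.005,0.01,0.1],[0.005,0.01,0.2],[0.005,0.01,0.3],[0.005,0.01,0.38],[0.005,0.01,0.428],[0.005,0.01,0.428],[0.005,0.01,0.428],[0.005,0.01,0.428],[0.005,0.01,0.428],[0.005,0.01,0.428]], dr=[[0,0,0],[0,0,0],[0,0,0],[0,0,0],[0,0,0],[0,0,0],[0,0,0],[0,0,0],[0,0,0],[0,0,0]], claw=[1,1,1,1,1,1,0.5,0.5,0.5,0.5], newtons=12)

```text
time_s: 4.6
tcp_pos: [0.5288, -0.3128, 0.0367]
eef_rot: [-180.0, -0.1, -23.9]
contact_force: [-0.2, 1.8, 5.5]
gripper_width: 0.0622
gripper_force: 12.0
```

```bash
python3 go.py .53 -.31 .30;python3 go.py .577 -.032 .30
```

```text
travel [0.0008, -0.0061, -0.5266] dr [-0.0, -0.0003, 0.0]
travel [-0.1382, -0.5526, -0.5267] dr [-0.0, -0.0003, 0.0]
```

Request:
jog_arm(travel=[[0,0,-0.1],[0,0,-0.2],[0,0,-0.32],[0,0,-0.44],[-0.02,-0.1,-0.527],[-0.138,-0.553,-0.527],[-0.138,-0.553,-0.527],[-0.138,-0.553,-0.527],[-0.138,-0.553,-0.527],[-0.138,-0.553,-0.527]], dr=[[0,0,0],[0,0,0],[0,0,0],[0,0,0],[0,0,0],[0,0,0],[0,0,0],[0,0,0],[0,0,0],[0,0,0]], claw=[0.5,0.5,0.5,0.5,0.5,0.5,0.5,0.5,0.5,0.5])

```text
time_s: 5.85
tcp_pos: [0.5773, -0.0288, 0.299]
eef_rot: [-180.0, 0.0, -23.7]
contact_force: [0.0, -0.4, -0.3]
gripper_width: 0.0617
gripper_force: 12.0
```

```bash
cat > pot.py <<'E'
from go import *
c=cap('wrist');save('w2.png',c['pixels'])
s=r.get_state();print(s['tcp_pos'],s['gripper_width'],s['joints'])
v,u=np.mgrid[0:480,0:640];P=pts(c,np.c_[u.ravel(),v.ravel()]);
P=P[(np.hypot(P[:,0]-.577,P[:,1]+.032)<.16)]
q=P[(P[:,2]>.104)&(P[:,2]<.12)&(np.hypot(P[:,0]-.577,P[:,1]+.032)<.108)&(np.hypot(P[:,0]-.577,P[:,1]+.032)>.07)]
from scipy.optimize import least_squares
print(len(q),np.percentile(q[:,2],[10,50,90]))
# outer rim edge and inner mouth edge by angular bins
for f,nm in((np.max,'outer'),(np.min,'inner')):
    a=np.arctan2(q[:,1]+.032,q[:,0]-.577);rr=np.hypot(q[:,0]-.577,q[:,1]+.032);B=[]
    for k in np.arange(-np.pi,np.pi,.1):
        w=(a>=k)&(a<k+.1)
        if w.sum()>20:
            i=np.percentile(rr[w],98 if nm=='outer' else 2);B.append([.577+i*np.cos(k+.05),-.032+i*np.sin(k+.05)])
    B=np.array(B);s_=least_squares(lambda p:np.hypot(B[:,0]-p[0],B[:,1]-p[1])-p[2],[.577,-.032,.095],loss='soft_l1',f_scale=.002).x;print(nm,s_,len(B))
w=P[(P[:,2]>.16)&(P[:,2]<.182)]
for g in [(.473,.049),(.669,-.119),(.656,.063),(.487,-.133)]:
    k=w[np.hypot(w[:,0]-g[0],w[:,1]-g[1])<.035]
    if len(k)>30: print(g,len(k),(k.min(0)+k.max(0))/2,k.mean(0),np.percentile(k[:,2],95),np.degrees(np.arctan2(*np.linalg.eigh(np.cov(k[:,:2].T))[1][::-1,1])))
go(.577,-.032,.13)
E
python3 pot.py
```

```text
[ 0.577  -0.0303  0.299 ] 0.0620247547747284 [ 16.379    9.2017  -5.2418  -0.0079 -75.5719  49.9026]
9842 [0.109  0.1111 0.1141]
outer [ 0.5749 -0.0362  0.0992] 50
inner [ 0.5749 -0.0362  0.0838] 50
(0.669, -0.119) 1360 [ 0.673  -0.1203  0.1685] [ 0.6729 -0.1195  0.1713] 0.17510793907323244 -137.11264092070348
(0.656, 0.063) 1118 [0.6599 0.0622 0.1682] [0.6603 0.06   0.1705] 0.17487861664522314 136.5980006174711
(0.487, -0.133) 1017 [ 0.4931 -0.1338  0.1682] [ 0.4936 -0.1344  0.17  ] 0.17508508446356635 132.42876694230006
travel [0.0015, 0.0031, 0.3379] dr [0.0, 0.0, 0.0]
```

View pics/w2.png

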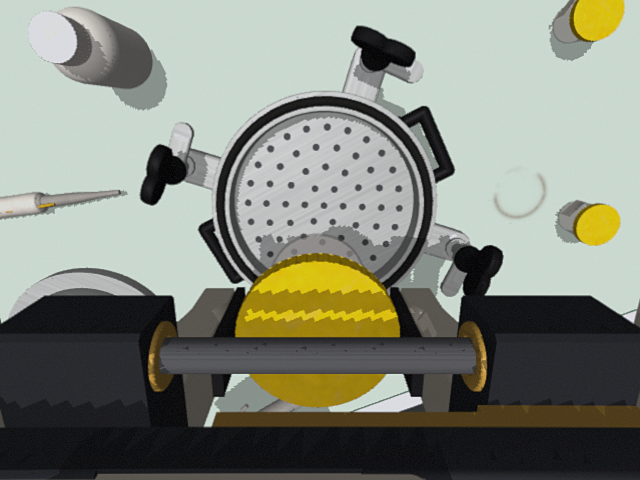

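The wrist view shows the pot's mouth open, the seal in place and the cup held in the gripper, with three of the four knobs visible. The pot centre comes out at (0.575, -0.036). Lowering the cup now.

```bash
python3 go.py .575 -.036 .1257;python3 go.py .575 -.036 .30
```

```text
travel [0.0011, 0.0121, 0.3465] dr [0.0, 0.0, 0.0]
travel [0.001, 0.0121, -0.0021] dr [0.0, 0.0, 0.0]
```

Request:
jog_arm(travel=[[0.001,0.012,0.05],[0.001,0.012,0.15],[0.001,0.012,0.25],[0.001,0.012,0.31],[0.001,0.012,0.33],[0.001,0.012,0.34],[0.001,0.012,0.347],[0.001,0.012,0.347],[0.001,0.012,0.347],[0.001,0.012,0.347]], dr=[[0,0,0],[0,0,0],[0,0,0],[0,0,0],[0,0,0],[0,0,0],[0,0,0],[0,0,0],[0,0,0],[0,0,0]], claw=[0.5,0.5,0.5,0.5,0.5,0.5,0.5,0.5,1,1])

```text
time_s: 7.15
tcp_pos: [0.5753, -0.0374, 0.1261]
eef_rot: [-180.0, -0.0, -23.9]
contact_force: [0.1, 0.4, 0.4]
gripper_width: 0.0765
gripper_force: 0.0
```

```bash
python3 go.py .575 -.036 .28;python3 go.py .42 .22 .30;python3 go.py .42 .30 .30
```

```text
travel [-0.0015, -0.0025, -0.3079] dr [-0.0001, -0.0001, 0.0]
travel [-0.4921, -0.3453, -0.348] dr [-0.0001, -0.0001, 0.0]
travel [-0.5568, -0.4916, -0.348] dr [-0.0001, -0.0001, 0.0]
```

Request:
jog_arm(travel=[[0,0,-0.05],[0,0,-0.12],[0,0,-0.24],[0,0,-0.348],[-0.4,-0.5,-0.348],[-0.4,-0.56,-0.348],[-0.4,-0.56,-0.348],[-0.4,-0.56,-0.348],[-0.4,-0.56,-0.348],[-0.4,-0.56,-0.348]], dr=[[0,0,0],[0,0,0],[0,0,0],[0,0,0],[0,0,0],[0,0,0],[0,0,0],[0,0,0],[0,0,0],[0,0,0]], claw=[1,1,1,1,1,1,1,1,1,1])

```text
time_s: 8.4
tcp_pos: [0.5045, 0.3023, 0.2996]
eef_rot: [-180.0, 0.0, -23.7]
contact_force: [0.5, 0.1, 1.3]
gripper_width: 0.0873
gripper_force: 0.0
```

```bash
cat > cov.py <<'E'
from go import *
import sys
t=cap('top')
m=cv2.inRange(cv2.cvtColor(t['pixels'],cv2.COLOR_RGB2HSV),(18,120,90),(36,255,255));n,l,st,ce=cv2.connectedComponentsWithStats(m)
for i in range(1,n):
    if st[i,4]>150: print('yellow',ce[i].round(1),atz(t,[ce[i]],.149)[0],np.median(maskpts(t,l==i),0))
c=cap('wrist');save(sys.argv[1],c['pixels'])
s=r.get_state();print(s['tcp_pos'],s['joints'])
for d in r.tip_of('cover_handle','wrist'): print('tip',d['conf'],d['at'],atz(c,[d['at']],.0865+.0075))
for d in r.boxes_of('cover','wrist')[:2]: print('cover',d['conf'],d['extent'])
for d in r.regions_of('cover_handle','wrist')[:2]:
    P=maskpts(c,d['pixels']);print('reg',d['conf'],d['extent'],len(P),np.percentile(P[:,2],[5,50,95]))
v,u=np.mgrid[0:480,0:640];uv=np.c_[u.ravel(),v.ravel()];P=pts(c,uv)
dark=c['pixels'].reshape(-1,3).max(1)<70
h=dark&(P[:,2]>.08)&(P[:,2]<.11);
from collections import Counter
im=np.zeros((480,640),np.uint8);im[uv[h,1],uv[h,0]]=1
n,l,st,ce=cv2.connectedComponentsWithStats(im)
for i in range(1,n):
    if st[i,4]>300:
        k=P[(l[uv[:,1],uv[:,0]]==i)];rect=cv2.minAreaRect((k[:,:2]*1000).astype(np.float32));z=np.median(k[:,2])
        print('dark',ce[i].round(),st[i,4],'rect mm',rect,'medz',z)
b=P[(P[:,2]>.004)&(P[:,2]<.02)]
print(np.percentile(b[:,:2],[0.5,99.5],axis=0))
E
python3 cov.py w3.png
```

```text
yellow [197.3 133.5] [0.8465 0.2763 0.149 ] [0.8828 0.2983 0.0608]
yellow [425.3 227.2] [ 0.6036 -0.3114  0.149 ] [ 0.6274 -0.3317  0.0446]
yellow [315.8 238.1] [ 0.5721 -0.0372  0.149 ] [ 0.5724 -0.0375  0.1488]
yellow [411. 301.] [ 0.4188 -0.2715  0.149 ] [ 0.4272 -0.2891  0.0448]
[0.5047 0.3025 0.2992] [ 49.9532  10.2352  -3.946   -0.0142 -75.8319  16.3659]
tip 0.8 [305.5, 206.5] [[0.5086 0.3128 0.094 ]]
cover 0.7 [213.5, 92.9, 408.3, 285.9]
reg 0.81 [211.7, 91.9, 407.6, 283.0] 28899 [0.0153 0.0597 0.0821]
dark [582.  46.] 898 rect mm ((533.5819091796875, 48.614933013916016), (99.39995574951172, 24.9454402923584), 20.571807861328125) medz 0.10408643530248163
dark [311. 207.] 1387 rect mm ((503.7300720214844, 309.62493896484375), (18.32866096496582, 69.8646011352539), 40.454532623291016) medz 0.09325750065945743
[[0.3295 0.0053]
 [0.7295 0.4143]]
```

View pics/w3.png

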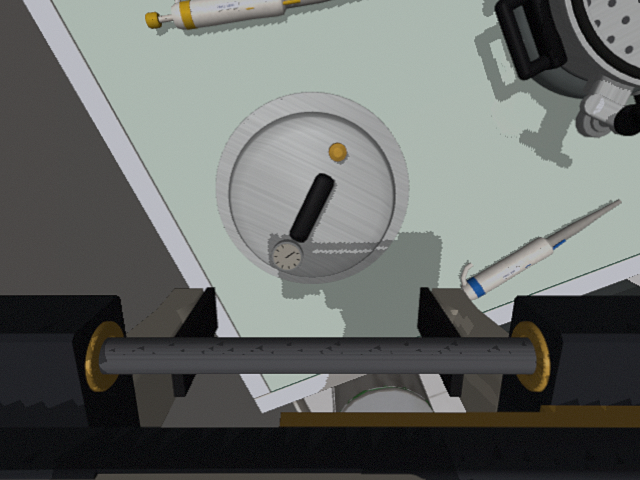

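The cup stands in the pot: its lid is at (0.572,-0.037), top 0.149. The wrist view shows the cover's handle at pixel (311,207), with the gauge at (287,255) and the valve at (338,152). I'll turn to the handle, come closer and re-measure.

```bash
python3 go.py .5037 .3096 .22 -49.5
python3 - <<'E'
from h import *
c=cap('wrist');print(pts(c,[[287,255],[290,250],[338,152],[337,150]]))
E
```

```text
travel [-0.0116, -0.0177, 0.1592] dr [0.0, -0.0, 0.0712]
[[0.4686 0.3469 0.0773]
 [0.4715 0.3424 0.0748]
 [0.5416 0.2603 0.0809]
 [0.5437 0.2604 0.0809]]
```

Request:
jog_arm(travel=[[-0.012,-0.018,0.08],[-0.012,-0.018,0.159],[-0.012,-0.018,0.159],[-0.012,-0.018,0.159],[-0.012,-0.018,0.159],[-0.012,-0.018,0.159],[-0.012,-0.018,0.159],[-0.012,-0.018,0.159],[-0.012,-0.018,0.159],[-0.012,-0.018,0.159]], dr=[[0,0,0.0356],[0,0,0.0712],[0,0,0.0712],[0,0,0.0712],[0,0,0.0712],[0,0,0.0712],[0,0,0.0712],[0,0,0.0712],[0,0,0.0712],[0,0,0.0712]], claw=[1,1,1,1,1,1,1,1,1,1])

```text
time_s: 9.95
tcp_pos: [0.5037, 0.3102, 0.22]
eef_rot: [180.0, 0.0, -49.5]
contact_force: [-0.9, -0.7, 0.1]
gripper_width: 0.0879
gripper_force: 0.0
```

```bash
cat > cov2.py <<'E'
from go import *
c=cap('wrist');s=r.get_state();print(s['tcp_pos'],s['eef_rot'])
v,u=np.mgrid[0:480,0:640];uv=np.c_[u.ravel(),v.ravel()];P=pts(c,uv)
dark=c['pixels'].reshape(-1,3).max(1)<70
h=dark&(P[:,2]>.085)&(P[:,2]<.1)&(np.hypot(P[:,0]-.504,P[:,1]-.31)<.1)
k=P[h];rect=cv2.minAreaRect((k[:,:2]*1000).astype(np.float32));print(h.sum(),rect,np.median(k[:,2]))
go(rect[0][0]/1000,rect[0][1]/1000,.0705)
E
python3 cov2.py
```

```text
[0.5037 0.3101 0.22  ] [179.9935  -0.0006 -49.5092]
2159 ((504.42523193359375, 308.98681640625), (18.42424964904785, 68.1043930053711), 40.732120513916016) 0.09330785931184066
travel [0.0028, 0.0003, 0.299] dr [0.0, -0.0, -0.0]
```

Request:
jog_arm(travel=[[0.002,0,0.1],[0.002,0,0.2],[0.002,0,0.26],[0.002,0,0.29],[0.002,0,0.299],[0.002,0,0.299],[0.002,0,0.299],[0.002,0,0.299],[0.002,0,0.299],[0.002,0,0.299]], dr=[[0,0,0],[0,0,0],[0,0,0],[0,0,0],[0,0,0],[0,0,0],[0,0,0],[0,0,0],[0,0,0],[0,0,0]], claw=[1,1,1,1,0.6,0.1,0.05,0.05,0.05,0.05], newtons=50)

```text
time_s: 11.25
tcp_pos: [0.5044, 0.3094, 0.0708]
eef_rot: [-180.0, 0.0, -49.5]
contact_force: [0.3, -0.6, 0.0]
gripper_width: 0.0333
gripper_force: 0.0
```

```bash
python3 go.py .504 .309 .285 -49.5;python3 go.py .575 -.036 .285 -49.5
```

```text
travel [0.0001, 0.001, -0.4284] dr [-0.0001, 0.0, -0.0]
travel [0.6171, 0.341, -0.4286] dr [-0.0001, 0.0, -0.0]
```

Request:
jog_arm(travel=[[0,0,0],[0,0,0],[0,0,0],[0,0,0],[0,0,-0.05],[0,0,-0.12],[0,0,-0.22],[0,0,-0.32],[0,0,-0.428],[0,0,-0.428]], dr=[[0,0,0],[0,0,0],[0,0,0],[0,0,0],[0,0,0],[0,0,0],[0,0,0],[0,0,0],[0,0,0],[0,0,0]], claw=[0.05,0.05,0.05,0.05,0.05,0.05,0.05,0.05,0.05,0.05])

```text
time_s: 12.5
tcp_pos: [0.5054, 0.3103, 0.2884]
eef_rot: [-179.6, 0.0, -49.5]
contact_force: [0.4, 0.5, -8.0]
gripper_width: 0.0187
gripper_force: 50.0
```

```bash
python3 go.py .575 -.036 .285 -49.5
```

```text
travel [0.6171, 0.3439, 0.0043] dr [-0.001, 0.0001, -0.0]
```

Request:
jog_arm(travel=[[0.05,0.03,0],[0.15,0.08,0],[0.25,0.14,0],[0.35,0.19,0],[0.45,0.25,0],[0.54,0.3,0],[0.6,0.33,0],[0.617,0.341,0],[0.617,0.341,0],[0.617,0.341,0]], dr=[[0,0,0],[0,0,0],[0,0,0],[0,0,0],[0,0,0],[0,0,0],[0,0,0],[0,0,0],[0,0,0],[0,0,0]], claw=[0.05,0.05,0.05,0.05,0.05,0.05,0.05,0.05,0.05,0.05])

```text
time_s: 13.75
tcp_pos: [0.5745, -0.0351, 0.2837]
eef_rot: [179.9, 0.1, -49.5]
contact_force: [0.1, 0.7, -6.4]
gripper_width: 0.0184
gripper_force: 50.0
```

```bash
cat > chk.py <<'E'
from go import *
import sys
c=cap('wrist');save('w4.png',c['pixels']);s=r.get_state();print(s['tcp_pos'],s['eef_rot'],s['contact_force'],s['gripper_width'])
t=cap('top')
v,u=np.mgrid[150:340,220:400];uv=np.c_[u.ravel(),v.ravel()]
P=pts(t,uv);z0=s['tcp_pos'][2]-.0705
for nm,cc,PP in(('top',t,P),('wrist',c,pts(c,np.c_[np.tile(np.arange(640),480),np.repeat(np.arange(480),640)]))):
    q=PP[(abs(PP[:,2]-z0-.011)<.012)&(np.hypot(PP[:,0]-.575,PP[:,1]+.036)<.125)]
    if len(q)<100: continue
    a=np.arctan2(q[:,1]+.036,q[:,0]-.575);rr=np.hypot(q[:,0]-.575,q[:,1]+.036);B=[]
    for k in np.arange(-np.pi,np.pi,.1):
        w=(a>=k)&(a<k+.1)
        if w.sum()>8: B.append([*(np.array([.575,-.036])+np.percentile(rr[w],97)*np.array([np.cos(k+.05),np.sin(k+.05)]))])
    B=np.array(B)
    from scipy.optimize import least_squares
    print(nm,len(q),len(B),least_squares(lambda p:np.hypot(B[:,0]-p[0],B[:,1]-p[1])-p[2],[.575,-.036,.1],loss='soft_l1',f_scale=.002).x)
go(.575,-.036,.1835,-49.5,s)
E
python3 chk.py
```

```text
[ 0.5746 -0.035   0.284 ] [179.9711   0.044  -49.4568] [ 0.229   1.3495 -6.7874] 0.01852997664981958
top 1524 45 [ 0.5706 -0.0346  0.1072]
wrist 18710 36 [ 0.573  -0.035   0.1073]
travel [0.0023, 0.0006, 0.201] dr [0.0001, 0.0001, 0.0001]
```

View pics/w4.png

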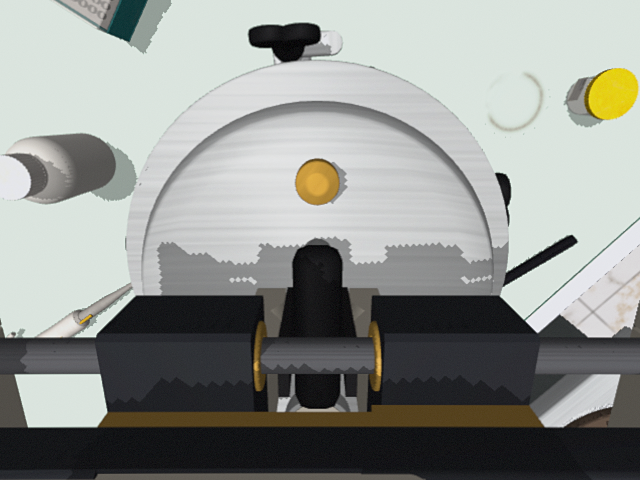

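The wrist view shows the cover held square, with the handle centred in the fingers at (317,320). Lowering it slowly.

```bash
python3 go.py .5755 -.0365 .1745 -49.5
```

```text
travel [0.0035, 0.0008, 0.2195] dr [0.0, 0.0001, 0.0002]
```

Request:
jog_arm(travel=[[0.003,0.001,0.05],[0.003,0.001,0.12],[0.003,0.001,0.17],[0.003,0.001,0.19],[0.003,0.001,0.196],[0.003,0.001,0.202],[0.003,0.001,0.208],[0.003,0.001,0.213],[0.003,0.001,0.216],[0.003,0.001,0.217]], dr=[[0,0,0],[0,0,0],[0,0,0],[0,0,0],[0,0,0],[0,0,0],[0,0,0],[0,0,0],[0,0,0],[0,0,0]], claw=[0.05,0.05,0.05,0.05,0.05,0.05,0.05,0.05,0.05,0.05])

```text
time_s: 15.1
tcp_pos: [0.5756, -0.0375, 0.1761]
eef_rot: [180.0, -0.0, -49.5]
contact_force: [0.8, -0.9, -5.2]
gripper_width: 0.0185
gripper_force: 50.0
```

Run:
```python
from go import *
s=r.get_state();print(s['tcp_pos'],s['eef_rot'],s['contact_force'],s['moment'])
```

```text
[ 0.5756 -0.0375  0.1761] [179.9994  -0.0021 -49.5179] [ 0.8116 -0.8964 -5.2145] [-0.0477  0.0196  0.0105]
```

Request:
jog_arm(travel=[[0,0,0.002],[0,0,0.004],[0,0,0.004],[0,0,0.004],[0,0,0.004],[0,0,0.004],[0,0,0.004],[0,0,0.004],[0,0,0.004],[0,0,0.004]], dr=[[0,0,0],[0,0,0],[0,0,0],[0,0,0],[0,0,0],[0,0,0],[0,0,0],[0,0,0],[0,0,0],[0,0,0]], claw=[0.05,0.05,0.05,0.5,0.5,0.5,0.5,0.5,0.5,0.5])

```text
time_s: 16.35
tcp_pos: [0.5756, -0.0374, 0.174]
eef_rot: [180.0, 0.0, -49.5]
contact_force: [0.5, -0.1, 0.5]
gripper_width: 0.0439
gripper_force: 0.0
```

```bash
python3 go.py .5755 -.0365 .30 -49.5;  python3 go.py .50 -.0365 .33 -24
```

```text
travel [-0.0015, -0.0011, -0.2519] dr [0.0, 0.0, -0.0]
travel [-0.0996, 0.1137, -0.3119] dr [0.0, 0.0, -0.0709]
```

```bash
python3 go.py .484 .005 .36 -24
```

```text
travel [-0.1835, 0.0842, -0.3719] dr [0.0, 0.0, -0.0709]
```

Request:
jog_arm(travel=[[0,0,-0.05],[0,0,-0.12],[0,0,-0.24],[-0.05,0.02,-0.34],[-0.18,0.084,-0.37],[-0.18,0.084,-0.37],[-0.18,0.084,-0.37],[-0.18,0.084,-0.37],[-0.18,0.084,-0.37],[-0.18,0.084,-0.37]], dr=[[0,0,0],[0,0,0],[0,0,0],[0,0,-0.03],[0,0,-0.07],[0,0,-0.07],[0,0,-0.07],[0,0,-0.07],[0,0,-0.07],[0,0,-0.07]], claw=[1,1,1,1,1,1,1,1,1,1])

```text
time_s: 17.6
tcp_pos: [0.4856, 0.0035, 0.3584]
eef_rot: [179.9, 0.1, -24.4]
contact_force: [0.4, -0.4, 0.7]
gripper_width: 0.0877
gripper_force: 0.0
```

```bash
cat > kn.py <<'E'
from go import *
import sys
C=np.array([.5750,-.0362]);A0=49.2
def knobs(c,zlo=.155):
    v,u=np.mgrid[0:480,0:640];P=pts(c,np.c_[u.ravel(),v.ravel()]);dark=c['pixels'].reshape(-1,3).max(1)<90
    P=P[dark&(c['range_z'].ravel()>0)];out={}
    for i in range(4):
        a=np.radians(A0-90*i);g=C+.13*np.array([np.cos(a),np.sin(a)])
        k=P[(np.hypot(*(P[:,:2]-g).T)<.034)&(P[:,2]>zlo)&(P[:,2]<.185)]
        if len(k)<80: print(i,'few',len(k));continue
        rc=cv2.minAreaRect((k[:,:2]*1000).astype(np.float32))
        ev,V=np.linalg.eigh(np.cov(k[:,:2].T));wd=np.degrees(np.arctan2(V[1,1],V[0,1]))
        print(i,'nom',g,'rect',np.round(rc[0],1),np.round(rc[1],1),round(rc[2],1),'mean',k.mean(0),'ztop',np.percentile(k[:,2],98).round(4),'long',round(wd%180,1),'radial',round(A0-90*i,1),len(k))
def handle(c):
    v,u=np.mgrid[0:480,0:640];P=pts(c,np.c_[u.ravel(),v.ravel()]);dark=c['pixels'].reshape(-1,3).max(1)<70
    k=P[dark&(c['range_z'].ravel()>0)&(np.hypot(*(P[:,:2]-C).T)<.06)&(P[:,2]>.17)&(P[:,2]<.215)]
    if len(k)>50: rc=cv2.minAreaRect((k[:,:2]*1000).astype(np.float32));print('handle',np.round(rc[0],1),np.round(rc[1],1),rc[2],'ztop',np.median(k[:,2]),len(k))
if __name__=='__main__':
    c=cap('wrist');s=r.get_state();print(s['tcp_pos'],s['eef_rot'],s['joints'],s['time_s'])
    save(sys.argv[1],c['pixels']);knobs(c);handle(c)
E
python3 kn.py w5.png
```

```text
[0.4855 0.0035 0.3585] [179.9491   0.0456 -24.3684] [ 23.6854  -1.2105  -9.1118   0.0001 -82.167   41.9461] 17.65
0 nom [0.6599 0.0622] rect [659.6  62.1] [10.2 44.9] 45.4 mean [0.6585 0.0606 0.169 ] ztop 0.1754 long 135.6 radial 49.2 1158
1 few 0
2 nom [ 0.4901 -0.1346] rect [ 490.  -133.7] [ 9.8 44.6] 44.5 mean [ 0.4913 -0.1326  0.1696] ztop 0.1756 long 134.7 radial -130.8 883
3 nom [0.4766 0.0487] rect [476.9  48.8] [45.  10.1] 43.4 mean [0.478  0.0475 0.1695] ztop 0.1754 long 44.0 radial -220.8 709
handle [577.4 -36.4] [ 18.6 104.9] 40.86163330078125 ztop 0.19694638829902822 2325
```

View pics/w5.png

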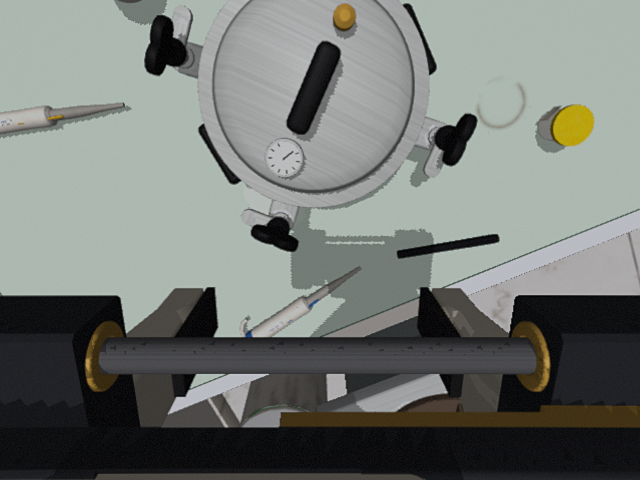

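The cover is seated: handle centre (0.577,-0.036), top at 0.197, right where the text says. Three knobs show in the picture: (165,45) far, (455,140) right and (275,228) near. Their measured positions match the nominal circle to about 1 mm. I'm starting with the far knob, K0.

```bash
python3 go.py .6598 .0622 .22 -44.4
```

```text
travel [0.2693, -0.2509, 0.2766] dr [0.0002, 0.0001, 0.0556]
```

Request:
jog_arm(travel=[[0.1,-0.1,0],[0.2,-0.2,0],[0.269,-0.251,0],[0.269,-0.251,0.1],[0.269,-0.251,0.2],[0.269,-0.251,0.277],[0.269,-0.251,0.277],[0.269,-0.251,0.277],[0.269,-0.251,0.277],[0.269,-0.251,0.277]], dr=[[0,0,0.02],[0,0,0.04],[0,0,0.0556],[0,0,0.0556],[0,0,0.0556],[0,0,0.0556],[0,0,0.0556],[0,0,0.0556],[0,0,0.0556],[0,0,0.0556]], claw=[0.35,0.35,0.35,0.35,0.35,0.35,0.35,0.35,0.35,0.35], newtons=40)

```text
time_s: 18.9
tcp_pos: [0.66, 0.0629, 0.2222]
eef_rot: [-179.9, -0.1, -44.3]
contact_force: [-0.5, -0.1, 0.6]
gripper_width: 0.0305
gripper_force: 0.0
```

```bash
python3 go.py .6598 .0622 .1455 -44.4
python3 - <<'E'
from kn import *
c=cap('wrist');knobs(c);handle(c);print(r.get_state()['joints'])
E
```

```text
travel [0.0005, 0.0016, 0.1534] dr [-0.0004, -0.0002, 0.0002]
0 nom [0.6599 0.0622] rect [661.   61.3] [10.  42.4] 45.7 mean [0.663  0.0594 0.1722] ztop 0.1755 long 135.3 radial 49.2 1301
1 nom [ 0.6734 -0.1211] rect [ 670.2 -116.6] [42.5  1.6] 43.0 mean [ 0.6695 -0.1172  0.161 ] ztop 0.1671 long 43.9 radial -40.8 584
2 few 0
3 few 0
handle [585.7 -43.6] [18.7 88.5] 41.12762451171875 ztop 0.19664451842022374 5880
[ 22.2646  19.4991  -1.4817   0.004  -68.9046  23.4042]
```

Request:
jog_arm(travel=[[0,0,0.07],[0,0,0.12],[0,0,0.149],[0,0,0.149],[0,0,0.149],[0,0,0.149],[0,0,0.149],[0,0,0.149],[0,0,0.149],[0,0,0.149]], dr=[[0,0,0],[0,0,0],[0,0,0],[0,0,0],[0,0,0],[0,0,0],[0,0,0],[0,0,0],[0,0,0],[0,0,0]], claw=[0.35,0.35,0.35,0.35,0.02,0.02,0.02,0.02,0.02,0.02])

```text
time_s: 20.2
tcp_pos: [0.6606, 0.0635, 0.1471]
eef_rot: [-179.9, -0.1, -44.3]
contact_force: [3.4, 4.1, 4.3]
gripper_width: 0.01
gripper_force: 40.0
```

Request:
jog_arm(travel=[[0,0,0.001],[0,0,0.002],[0,0,0.003],[0,0,0.004],[0,0,0.005],[0,0,0.005],[0,0,0.005],[0,0,0.005],[0,0,0.005],[0,0,0.005]], dr=[[0,0,0.028],[0,0,0.056],[0,0,0.084],[0,0,0.112],[0,0,0.14],[0,0,0.167],[0,0,0.167],[0,0,0.167],[0,0,0.167],[0,0,0.167]], claw=[0.02,0.02,0.02,0.02,0.02,0.02,0.02,0.02,0.35,0.35])

```text
time_s: 21.45
tcp_pos: [0.6585, 0.0621, 0.1429]
eef_rot: [179.9, -0.1, -104.5]
contact_force: [0.2, 0.1, 0.3]
gripper_width: 0.0241
gripper_force: 0.0
```

```bash
python3 go.py .6598 .0622 .25;python3 go.py .4901 -.1342 .25 -45.3;python3 -c "
from h import *
s=r.get_state();print(s['contact_force'],s['moment'])"
```

```text
travel [-0.0005, -0.0021, -0.2142] dr [0.0003, -0.0002, -0.0]
travel [0.4646, 0.2284, -0.2132] dr [0.0004, -0.0, -0.1644]
[0.2216 0.1126 0.3463] [ 0.0854 -0.0582  0.0214]
```

Request:
jog_arm(travel=[[0,0,-0.03],[0,0,-0.12],[0,0,-0.213],[0.12,0.06,-0.213],[0.24,0.12,-0.213],[0.36,0.18,-0.213],[0.465,0.228,-0.213],[0.465,0.228,-0.213],[0.465,0.228,-0.213],[0.465,0.228,-0.213]], dr=[[0,0,0],[0,0,0],[0,0,-0.02],[0,0,-0.045],[0,0,-0.07],[0,0,-0.095],[0,0,-0.12],[0,0,-0.145],[0,0,-0.1644],[0,0,-0.1644]], claw=[0.35,0.35,0.35,0.35,0.35,0.35,0.35,0.35,0.35,0.35])

```text
time_s: 22.7
tcp_pos: [0.4909, -0.1343, 0.251]
eef_rot: [-180.0, -0.0, -45.3]
contact_force: [0.4, 0.4, 0.8]
gripper_width: 0.0306
gripper_force: 0.0
```

```bash
python3 go.py .4901 -.1342 .1455 -45.3
python3 - <<'E'
from kn import *
c=cap('wrist');knobs(c);print(r.get_state()['joints'])
E
```

```text
travel [-0.0015, 0.0011, 0.2111] dr [-0.0001, -0.0001, -0.0001]
0 few 0
1 nom [ 0.6734 -0.1211] rect [ 672.  -121.8] [43.8 10.1] 43.7 mean [ 0.6692 -0.1233  0.1704] ztop 0.1753 long 44.8 radial -40.8 1978
2 nom [ 0.4901 -0.1346] rect [ 490.4 -134.8] [ 9.6 44. ] 44.5 mean [ 0.4926 -0.1369  0.1721] ztop 0.1754 long 134.0 radial -130.8 1041
3 few 0
[  6.8638   3.8107 -17.7394   0.0088 -68.4139  37.6997]
```

Request:
jog_arm(travel=[[-0.001,0.001,0.07],[-0.001,0.001,0.14],[-0.001,0.001,0.19],[-0.001,0.001,0.21],[-0.001,0.001,0.21],[-0.001,0.001,0.21],[-0.001,0.001,0.21],[-0.001,0.001,0.21],[-0.001,0.001,0.21],[-0.001,0.001,0.21]], dr=[[0,0,0],[0,0,0],[0,0,0],[0,0,0],[0,0,0],[0,0,0],[0,0,0],[0,0,0],[0,0,0],[0,0,0]], claw=[0.35,0.35,0.35,0.35,0.35,0.02,0.02,0.02,0.02,0.02])

```text
time_s: 24.0
tcp_pos: [0.4911, -0.1337, 0.1458]
eef_rot: [-179.9, -0.1, -45.3]
contact_force: [0.1, 3.7, 5.8]
gripper_width: 0.0101
gripper_force: 40.0
```

Request:
jog_arm(travel=[[0,0,0.001],[0,0,0.002],[0,0,0.003],[0,0,0.004],[0,0,0.005],[0,0,0.005],[0,0,0.005],[0,0,0.005],[0,0,0.005],[0,0,0.005]], dr=[[0,0,0.028],[0,0,0.056],[0,0,0.084],[0,0,0.112],[0,0,0.14],[0,0,0.167],[0,0,0.167],[0,0,0.167],[0,0,0.167],[0,0,0.167]], claw=[0.02,0.02,0.02,0.02,0.02,0.02,0.02,0.02,0.35,0.35])

```text
time_s: 25.25
tcp_pos: [0.4899, -0.1341, 0.1423]
eef_rot: [180.0, -0.0, -105.4]
contact_force: [-0.0, 0.1, -0.2]
gripper_width: 0.024
gripper_force: 0.0
```

```bash
python3 go.py .4901 -.1346 .25;python3 go.py .6734 -.1211 .25 44.2
```

```text
travel [0.0009, -0.0004, -0.2155] dr [0.0001, -0.0001, -0.0]
travel [-0.1225, -0.3467, -0.2158] dr [0.0001, 0.0001, -0.4155]
```

Request:
jog_arm(travel=[[0,0,-0.05],[0,0,-0.14],[0,0,-0.216],[-0.04,-0.11,-0.216],[-0.08,-0.22,-0.216],[-0.12,-0.347,-0.216],[-0.1225,-0.347,-0.216],[-0.1225,-0.347,-0.216],[-0.1225,-0.347,-0.216],[-0.1225,-0.347,-0.216]], dr=[[0,0,0],[0,0,-0.02],[0,0,-0.048],[0,0,-0.077],[0,0,-0.106],[0,0,-0.135],[0,0,-0.164],[0,0,-0.193],[0,0,-0.222],[0,0,-0.251]], claw=[0.35,0.35,0.35,0.35,0.35,0.35,0.35,0.35,0.35,0.35])

```text
time_s: 26.5
tcp_pos: [0.6736, -0.1211, 0.2496]
eef_rot: [180.0, 0.1, -14.7]
contact_force: [-0.0, 0.2, -0.8]
gripper_width: 0.0307
gripper_force: 0.0
```

```bash
python3 go.py .6734 -.1211 .22 44.2
python3 - <<'E'
from kn import *
c=cap('wrist');knobs(c);print(r.get_state()['joints'])
E
```

```text
travel [-0.0004, 0.0, 0.0593] dr [-0.0, 0.0003, -0.1636]
0 nom [0.6599 0.0622] rect [662.9  66.1] [33.7  8.4] 74.5 mean [0.6647 0.0649 0.1658] ztop 0.1727 long 75.7 radial 49.2 847
1 nom [ 0.6734 -0.1211] rect [ 673.6 -120.7] [44.4 10.5] 43.5 mean [ 0.6756 -0.1212  0.1699] ztop 0.1754 long 44.0 radial -40.8 1422
2 few 0
3 few 0
[  6.0865  20.7952   4.0589   0.0021 -73.3528  69.7415]
```

Request:
jog_arm(travel=[[0,0,0],[0,0,0],[0,0,0.03],[0,0,0.06],[0,0,0.06],[0,0,0.1],[0,0,0.16],[0,0,0.209],[0,0,0.209],[0,0,0.209]], dr=[[0,0,-0.029],[0,0,-0.058],[0,0,-0.087],[0,0,-0.116],[0,0,-0.14],[0,0,-0.163],[0,0,-0.163],[0,0,-0.163],[0,0,-0.163],[0,0,-0.163]], claw=[0.35,0.35,0.35,0.35,0.35,0.35,0.35,0.35,0.35,0.3])

```text
time_s: 27.8
tcp_pos: [0.6744, -0.1211, 0.1469]
eef_rot: [180.0, -0.0, 43.6]
contact_force: [0.2, 0.1, -0.0]
gripper_width: 0.0271
gripper_force: 0.0
```

```bash
python3 go.py .6734 -.1211 .1455 43.8
```

```text
travel [-0.0014, -0.0014, 0.0028] dr [0.0001, -0.0, -0.0006]
```

Request:
jog_arm(travel=[[0,-0.001,0],[0,-0.001,0],[0,-0.001,0],[0,-0.001,0],[0,-0.001,0.001],[0,-0.001,0.002],[0,-0.001,0.003],[0,-0.001,0.004],[0,-0.001,0.005],[0,-0.001,0.005]], dr=[[0,0,0],[0,0,0],[0,0,0],[0,0,0],[0,0,0.028],[0,0,0.056],[0,0,0.084],[0,0,0.112],[0,0,0.14],[0,0,0.167]], claw=[0.02,0.02,0.02,0.02,0.02,0.02,0.02,0.02,0.02,0.02])

```text
time_s: 29.05
tcp_pos: [0.673, -0.1192, 0.1447]
eef_rot: [-179.9, 0.0, -16.8]
contact_force: [-4.5, 6.5, 5.2]
gripper_width: 0.01
gripper_force: 40.0
```

```bash
python3 go.py .6734 -.1211 .25;python3 go.py .4768 .0487 .25 43.8
```

```text
travel [0.0017, 0.0031, -0.2105] dr [-0.0002, 0.0, -0.0]
travel [-0.4727, -0.2087, -0.2101] dr [-0.0002, -0.0001, -0.1682]
```

Request:
jog_arm(travel=[[0,0,0],[0,0,0],[0,0,-0.02],[0,0,-0.12],[0,0,-0.21],[-0.11,-0.05,-0.21],[-0.22,-0.1,-0.21],[-0.34,-0.15,-0.21],[-0.44,-0.195,-0.21],[-0.473,-0.209,-0.21]], dr=[[0,0,0],[0,0,0],[0,0,0],[0,0,0],[0,0,-0.028],[0,0,-0.056],[0,0,-0.084],[0,0,-0.112],[0,0,-0.14],[0,0,-0.168]], claw=[0.02,0.35,0.35,0.35,0.35,0.35,0.35,0.35,0.35,0.35])

```text
time_s: 30.3
tcp_pos: [0.4746, 0.0478, 0.25]
eef_rot: [180.0, -0.1, 44.5]
contact_force: [0.3, -0.2, 0.9]
gripper_width: 0.0306
gripper_force: 0.0
```

```bash
python3 go.py .4768 .0487 .1455 43.8
python3 - <<'E'
from kn import *
c=cap('wrist');knobs(c);print(r.get_state()['joints'])
E
```

```text
travel [0.004, 0.0016, 0.2091] dr [0.0001, -0.0004, 0.0018]
0 nom [0.6599 0.0622] rect [656.3  52.1] [22.6 10.4] 74.3 mean [0.6537 0.0515 0.1662] ztop 0.1731 long 83.5 radial 49.2 1098
1 few 0
2 few 0
3 nom [0.4766 0.0487] rect [477.1  49.5] [44.3  9.5] 44.3 mean [0.479  0.0515 0.1724] ztop 0.1756 long 43.9 radial -220.8 1034
[ 29.5059   0.4666 -21.3316  -0.0177 -68.046  105.4318]
```

Request:
jog_arm(travel=[[0.001,0,0.07],[0.001,0,0.14],[0.001,0,0.19],[0.001,0,0.209],[0.001,0,0.209],[0.001,0,0.209],[0.001,0,0.209],[0.001,0,0.209],[0.001,0,0.209],[0.001,0,0.209]], dr=[[0,0,0],[0,0,0],[0,0,0],[0,0,0],[0,0,0],[0,0,0],[0,0,0],[0,0,0],[0,0,0],[0,0,0]], claw=[0.35,0.35,0.35,0.35,0.35,0.02,0.02,0.02,0.02,0.02])

```text
time_s: 31.6
tcp_pos: [0.4756, 0.0488, 0.1448]
eef_rot: [-179.8, -0.1, 44.0]
contact_force: [-11.5, 12.2, 10.4]
gripper_width: 0.0097
gripper_force: 40.0
```

Request:
jog_arm(travel=[[0,0,0.001],[0,0,0.002],[0,0,0.003],[0,0,0.004],[0,0,0.005],[0,0,0.005],[0,0,0.005],[0,0,0.005],[0,0,0.005],[0,0,0.005]], dr=[[0,0,0.028],[0,0,0.056],[0,0,0.084],[0,0,0.112],[0,0,0.14],[0,0,0.167],[0,0,0.167],[0,0,0.167],[0,0,0.167],[0,0,0.167]], claw=[0.02,0.02,0.02,0.02,0.02,0.02,0.02,0.02,0.35,0.35])

```text
time_s: 32.85
tcp_pos: [0.4769, 0.0472, 0.142]
eef_rot: [-180.0, -0.0, -16.1]
contact_force: [-0.8, -0.1, 0.4]
gripper_width: 0.0243
gripper_force: 0.0
```

```bash
python3 go.py .484 .005 .36 -24
```

```text
travel [0.0374, 0.077, -0.4359] dr [-0.0001, -0.0001, 0.022]
```

Now a check of all the knobs from above.

Request:
jog_arm(travel=[[0,0,-0.03],[0,0,-0.12],[0,0,-0.22],[0,0,-0.32],[0.037,0.077,-0.436],[0.037,0.077,-0.436],[0.037,0.077,-0.436],[0.037,0.077,-0.436],[0.037,0.077,-0.436],[0.037,0.077,-0.436]], dr=[[0,0,0],[0,0,0],[0,0,0],[0,0,0.01],[0,0,0.022],[0,0,0.022],[0,0,0.022],[0,0,0.022],[0,0,0.022],[0,0,0.022]], claw=[0.35,0.35,0.35,0.35,0.35,0.35,0.35,0.35,0.35,0.35])

```text
time_s: 34.1
tcp_pos: [0.4836, 0.0051, 0.359]
eef_rot: [179.9, 0.0, -24.0]
contact_force: [0.7, 0.6, -0.8]
gripper_width: 0.0306
gripper_force: 0.0
```

```bash
python3 kn.py w6.png; python3 go.py .6598 .0622 .25 -104.4
python3 - <<'E'
from kn import *
t=cap('top');knobs(t,.15)
E
```

```text
[0.4836 0.0051 0.3591] [179.9583   0.0386 -23.9913] [ 23.9713  -1.4193  -9.2402  -0.0008 -82.236   42.0375] 34.15
0 nom [0.6599 0.0622] rect [659.3  62.2] [44.7  9.4] 75.2 mean [0.6578 0.0605 0.1682] ztop 0.173 long 75.9 radial 49.2 902
1 few 0
2 nom [ 0.4901 -0.1346] rect [ 489.9 -133.3] [43.8 10.2] 74.2 mean [ 0.4913 -0.1314  0.1692] ztop 0.1734 long 75.5 radial -130.8 676
3 nom [0.4766 0.0487] rect [477.   48.4] [10.  44.2] 73.8 mean [0.4788 0.047  0.169 ] ztop 0.1733 long 164.0 radial -220.8 568
handle [583.  -42.8] [18.3 87.4] 40.88793182373047 ztop 0.19682783485590002 2280
travel [0.2756, -0.2477, 0.2178] dr [0.0002, 0.0, 0.2234]
0 few 0
1 few 55
2 few 71
3 few 64
```

View pics/w6.png

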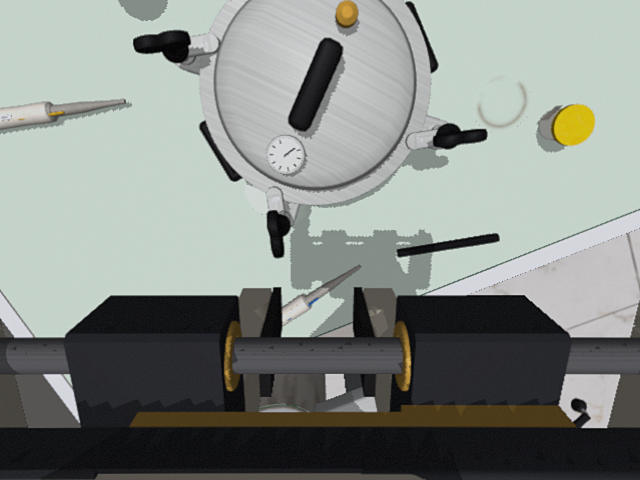

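All four are half-way: each wing turned about 60° and sank about 2.4 mm, which is roughly 1.1 rad. In the picture they are at (165,45), (460,137) and (278,232). On to the second round, K0 first.

Request:
jog_arm(travel=[[0.1,-0.09,0],[0.2,-0.18,0],[0.2756,-0.248,0],[0.2756,-0.248,0.1],[0.2756,-0.248,0.218],[0.2756,-0.248,0.218],[0.2756,-0.248,0.218],[0.2756,-0.248,0.218],[0.2756,-0.248,0.218],[0.2756,-0.248,0.218]], dr=[[0,0,0.028],[0,0,0.056],[0,0,0.084],[0,0,0.112],[0,0,0.14],[0,0,0.168],[0,0,0.196],[0,0,0.223],[0,0,0.223],[0,0,0.223]], claw=[0.35,0.35,0.35,0.35,0.35,0.35,0.35,0.35,0.35,0.35])

```text
time_s: 35.45
tcp_pos: [0.6601, 0.0621, 0.2505]
eef_rot: [180.0, -0.0, -104.1]
contact_force: [0.1, 0.4, -0.3]
gripper_width: 0.0307
gripper_force: 0.0
```

```bash
python3 go.py .6598 .0622 .143 -104.4
```

```text
travel [0.0, 0.0007, 0.2149] dr [0.0, -0.0, 0.0009]
```

Request:
jog_arm(travel=[[0,0.001,0.07],[0,0.001,0.14],[0,0.001,0.19],[0,0.001,0.214],[0,0.001,0.214],[0,0.001,0.214],[0,0.001,0.214],[0,0.001,0.214],[0,0.001,0.214],[0,0.001,0.214]], dr=[[0,0,0],[0,0,0],[0,0,0],[0,0,0],[0,0,0],[0,0,0],[0,0,0],[0,0,0],[0,0,0],[0,0,0]], claw=[0.35,0.35,0.35,0.35,0.35,0.02,0.02,0.02,0.02,0.02])

```text
time_s: 36.7
tcp_pos: [0.6597, 0.0623, 0.1445]
eef_rot: [-180.0, 0.0, -104.3]
contact_force: [-2.6, 2.7, 6.7]
gripper_width: 0.0095
gripper_force: 40.0
```

Request:
jog_arm(travel=[[0,0,0.001],[0,0,0.002],[0,0,0.003],[0,0,0.004],[0,0,0.005],[0,0,0.005],[0,0,0.005],[0,0,0.005],[0,0,0.005],[0,0,0.005]], dr=[[0,0,0.028],[0,0,0.056],[0,0,0.084],[0,0,0.112],[0,0,0.14],[0,0,0.16],[0,0,0.173],[0,0,0.173],[0,0,0.173],[0,0,0.173]], claw=[0.02,0.02,0.02,0.02,0.02,0.02,0.02,0.02,0.02,0.02])

```text
time_s: 37.95
tcp_pos: [0.6588, 0.0634, 0.1424]
eef_rot: [179.9, -0.0, -166.4]
contact_force: [-9.0, 5.8, 11.4]
gripper_width: 0.0104
gripper_force: 41.7
```

```bash
python3 go.py .6598 .0622 .25;python3 go.py .4901 -.1342 .25 -105;python3 -c "
from h import *
s=r.get_state();print(s['contact_force'],s['moment'],s['eef_rot'],s['joints'])"
```

```text
travel [-0.0013, -0.0027, -0.2152] dr [0.0001, -0.0, -0.0]
travel [0.4207, -0.305, -0.2154] dr [0.0001, 0.0001, -0.1707]
[-8.9617  5.8475 11.43  ] [2.3466 3.2577 0.9061] [ 179.9463   -0.0103 -166.4409] [ 22.3137  22.7671  -7.3886  -0.0632 -59.8463 -98.7229]
```

Request:
jog_arm(travel=[[0,0,0],[0,0,0],[0,0,-0.03],[0,0,-0.12],[0,0,-0.215],[0.1,-0.07,-0.215],[0.2,-0.14,-0.215],[0.3,-0.21,-0.215],[0.38,-0.275,-0.215],[0.4207,-0.305,-0.215]], dr=[[0,0,0],[0,0,0],[0,0,0],[0,0,0],[0,0,-0.028],[0,0,-0.056],[0,0,-0.084],[0,0,-0.112],[0,0,-0.14],[0,0,-0.168]], claw=[0.35,0.35,0.35,0.35,0.35,0.35,0.35,0.35,0.35,0.35])

```text
time_s: 39.2
tcp_pos: [0.4889, -0.1369, 0.2501]
eef_rot: [-179.9, 0.0, -105.9]
contact_force: [-0.4, 0.6, -0.5]
gripper_width: 0.0309
gripper_force: 0.0
```

```bash
python3 go.py .4901 -.1342 .143 -105
```

```text
travel [-0.0058, -0.0003, 0.2141] dr [-0.0003, 0.0001, -0.0024]
```

Request:
jog_arm(travel=[[0,0,0.07],[0,0,0.14],[0,0,0.19],[0,0,0.214],[0,0,0.214],[0,0,0.214],[0,0,0.214],[0,0,0.214],[0,0,0.214],[0,0,0.214]], dr=[[0,0,-0.002],[0,0,-0.002],[0,0,-0.002],[0,0,-0.002],[0,0,-0.002],[0,0,-0.002],[0,0,-0.002],[0,0,-0.002],[0,0,-0.002],[0,0,-0.002]], claw=[0.35,0.35,0.35,0.35,0.35,0.02,0.02,0.02,0.02,0.02])

```text
time_s: 40.45
tcp_pos: [0.4898, -0.1347, 0.1423]
eef_rot: [180.0, 0.0, -105.4]
contact_force: [-4.5, 2.5, 6.7]
gripper_width: 0.0096
gripper_force: 40.0
```

Request:
jog_arm(travel=[[0,0,0.001],[0,0,0.002],[0,0,0.003],[0,0,0.004],[0,0,0.005],[0,0,0.005],[0,0,0.005],[0,0,0.005],[0,0,0.005],[0,0,0.005]], dr=[[0,0,0.028],[0,0,0.056],[0,0,0.084],[0,0,0.112],[0,0,0.14],[0,0,0.16],[0,0,0.172],[0,0,0.172],[0,0,0.172],[0,0,0.172]], claw=[0.02,0.02,0.02,0.02,0.02,0.02,0.02,0.02,0.02,0.02])

```text
time_s: 41.7
tcp_pos: [0.4883, -0.1337, 0.1401]
eef_rot: [179.9, -0.1, -167.2]
contact_force: [-12.5, 11.6, 17.2]
gripper_width: 0.0108
gripper_force: 42.3
```

```bash
python3 go.py .6734 -.1211 .25 -16.3;python3 -c "
from h import *
s=r.get_state();print(s['contact_force'],s['moment'],s['eef_rot'],s['joints'])"
```

```text
travel [-0.366, -0.0569, -0.2207] dr [0.0006, 0.0003, -0.4192]
[-12.4937  11.6461  17.192 ] [4.5364 4.412  0.958 ] [ 179.8855   -0.1376 -167.2089] [  6.8645   9.2033 -27.0486  -0.1233 -53.8968 -84.0007]
```

Request:
jog_arm(travel=[[0,0,0],[0,0,0],[0,0,-0.03],[0,0,-0.12],[0,0,-0.22],[-0.09,-0.014,-0.22],[-0.18,-0.028,-0.22],[-0.27,-0.042,-0.22],[-0.35,-0.054,-0.22],[-0.366,-0.057,-0.22]], dr=[[0,0,0],[0,0,0],[0,0,0],[0,0,0],[0,0,-0.028],[0,0,-0.056],[0,0,-0.084],[0,0,-0.112],[0,0,-0.14],[0,0,-0.168]], claw=[0.35,0.35,0.35,0.35,0.35,0.35,0.35,0.35,0.35,0.35])

```text
time_s: 42.95
tcp_pos: [0.6772, -0.1226, 0.2486]
eef_rot: [180.0, -0.0, -106.5]
contact_force: [-0.2, -0.1, -0.7]
gripper_width: 0.0305
gripper_force: 0.0
```

```bash
python3 go.py .6734 -.1211 .25 -16.3
```

```text
travel [-0.0007, 0.0081, -0.0028] dr [0.0002, 0.0, -0.2505]
```

Request:
jog_arm(travel=[[0,0,0],[0,0,0],[0,0,0],[0,0,0],[0,0,0],[0,0,0],[0,0,0],[0,0,0],[0,0,0],[0,0,0]], dr=[[0,0,-0.028],[0,0,-0.056],[0,0,-0.084],[0,0,-0.112],[0,0,-0.14],[0,0,-0.168],[0,0,-0.196],[0,0,-0.224],[0,0,-0.2505],[0,0,-0.2505]], claw=[0.35,0.35,0.35,0.35,0.35,0.35,0.35,0.35,0.35,0.35])

```text
time_s: 44.2
tcp_pos: [0.6753, -0.1228, 0.2499]
eef_rot: [180.0, -0.0, -16.7]
contact_force: [0.2, -0.6, 0.5]
gripper_width: 0.0303
gripper_force: 0.0
```

```bash
python3 go.py .6734 -.1211 .143 -16.3
python3 - <<'E'
from kn import *
c=cap('wrist');knobs(c,.15);print(r.get_state()['tcp_pos'])
E
```

```text
travel [-0.0048, -0.0022, 0.2139] dr [0.0, -0.0001, -0.0012]
0 nom [0.6599 0.0622] rect [672.4  65.2] [19.4 10.9] 16.6 mean [0.6734 0.0628 0.1621] ztop 0.1705 long 25.9 radial 49.2 802
1 nom [ 0.6734 -0.1211] rect [ 674.  -120.9] [ 9.6 44.2] 73.3 mean [ 0.6768 -0.1219  0.1697] ztop 0.1732 long 163.5 radial -40.8 1040
2 few 0
3 few 0
[ 0.6753 -0.1227  0.2498]
```

Request:
jog_arm(travel=[[-0.004,-0.003,0.07],[-0.004,-0.003,0.14],[-0.004,-0.003,0.19],[-0.004,-0.003,0.214],[-0.004,-0.003,0.214],[-0.004,-0.003,0.214],[-0.004,-0.003,0.214],[-0.004,-0.003,0.214],[-0.004,-0.003,0.214],[-0.004,-0.003,0.214]], dr=[[0,0,0],[0,0,0],[0,0,0],[0,0,0],[0,0,0],[0,0,0],[0,0,0],[0,0,0],[0,0,0],[0,0,0]], claw=[0.35,0.35,0.35,0.35,0.35,0.02,0.02,0.02,0.02,0.02])

```text
time_s: 45.5
tcp_pos: [0.6745, -0.1197, 0.1431]
eef_rot: [-179.9, -0.1, -16.6]
contact_force: [0.7, 6.1, 3.9]
gripper_width: 0.0099
gripper_force: 40.0
```

Request:
jog_arm(travel=[[0,0,0.001],[0,0,0.002],[0,0,0.003],[0,0,0.004],[0,0,0.005],[0,0,0.005],[0,0,0.005],[0,0,0.005],[0,0,0.005],[0,0,0.005]], dr=[[0,0,0.028],[0,0,0.056],[0,0,0.084],[0,0,0.112],[0,0,0.14],[0,0,0.16],[0,0,0.172],[0,0,0.172],[0,0,0.172],[0,0,0.172]], claw=[0.02,0.02,0.02,0.02,0.02,0.02,0.02,0.02,0.02,0.02])

```text
time_s: 46.75
tcp_pos: [0.674, -0.1206, 0.1411]
eef_rot: [-179.9, -0.1, -78.4]
contact_force: [-1.6, 3.0, 7.9]
gripper_width: 0.0108
gripper_force: 42.4
```

```bash
python3 go.py .4768 .0487 .25 -16.3;python3 -c "
from h import *
s=r.get_state();print(s['contact_force'],s['moment'],s['eef_rot'],s['joints'])"
```

```text
travel [-0.4105, 0.3184, -0.2186] dr [-0.0001, -0.0002, -0.1726]
[-1.5899  2.9502  7.8858] [1.0163 0.8545 0.9008] [-179.9406   -0.0576  -78.4459] [  6.153   24.761   -4.4335   0.0593 -60.7409   5.3722]
```

Request:
jog_arm(travel=[[0,0,0],[0,0,0],[0,0,-0.03],[0,0,-0.12],[0,0,-0.218],[-0.1,0.08,-0.218],[-0.2,0.155,-0.218],[-0.3,0.23,-0.218],[-0.38,0.295,-0.218],[-0.41,0.318,-0.218]], dr=[[0,0,0],[0,0,0],[0,0,0],[0,0,-0.02],[0,0,-0.048],[0,0,-0.076],[0,0,-0.104],[0,0,-0.132],[0,0,-0.16],[0,0,-0.172]], claw=[0.35,0.35,0.35,0.35,0.35,0.35,0.35,0.35,0.35,0.35])

```text
time_s: 48.0
tcp_pos: [0.4755, 0.05, 0.2502]
eef_rot: [-179.9, -0.1, -16.3]
contact_force: [0.1, 0.4, -0.1]
gripper_width: 0.0307
gripper_force: 0.0
```

```bash
python3 go.py .4768 .0487 .143 -16.3
python3 - <<'E'
from kn import *
c=cap('wrist');knobs(c,.15);print(r.get_state()['tcp_pos'])
E
python3 go.py .4768 .0487 .143 -16.3
```

```text
travel [0.0029, 0.0021, 0.2144] dr [-0.0003, -0.0003, -0.0]
0 few 0
1 few 0
2 nom [ 0.4901 -0.1346] rect [ 490.6 -133.4] [44.5 11.1] 16.5 mean [ 0.4917 -0.1308  0.1639] ztop 0.171 long 15.7 radial -130.8 2312
3 nom [0.4766 0.0487] rect [476.9  48.6] [ 9.6 44.5] 73.5 mean [0.4799 0.0479 0.17  ] ztop 0.1732 long 163.1 radial -220.8 1024
[0.475  0.0504 0.2503]
travel [0.004, 0.0028, 0.2145] dr [-0.0004, -0.0002, 0.0003]
```

Request:
jog_arm(travel=[[0.004,0.003,0.07],[0.004,0.003,0.14],[0.004,0.003,0.19],[0.004,0.003,0.214],[0.004,0.003,0.214],[0.004,0.003,0.214],[0.004,0.003,0.214],[0.004,0.003,0.214],[0.004,0.003,0.214],[0.004,0.003,0.214]], dr=[[0,0,0],[0,0,0],[0,0,0],[0,0,0],[0,0,0],[0,0,0],[0,0,0],[0,0,0],[0,0,0],[0,0,0]], claw=[0.35,0.35,0.35,0.35,0.35,0.02,0.02,0.02,0.02,0.02])

```text
time_s: 49.3
tcp_pos: [0.4802, 0.0493, 0.1426]
eef_rot: [-179.7, -0.1, -16.6]
contact_force: [-1.3, 10.7, 0.6]
gripper_width: 0.01
gripper_force: 40.0
```

Request:
jog_arm(travel=[[0,0,0.001],[0,0,0.002],[0,0,0.003],[0,0,0.004],[0,0,0.005],[0,0,0.005],[0,0,0.005],[0,0,0.005],[0,0,0.005],[0,0,0.005]], dr=[[0,0,0.028],[0,0,0.056],[0,0,0.084],[0,0,0.112],[0,0,0.14],[0,0,0.16],[0,0,0.172],[0,0,0.172],[0,0,0.172],[0,0,0.172]], claw=[0.02,0.02,0.02,0.02,0.02,0.02,0.02,0.02,0.02,0.02])

```text
time_s: 50.55
tcp_pos: [0.4781, 0.0471, 0.1404]
eef_rot: [180.0, 0.0, -78.5]
contact_force: [-8.7, 3.5, 12.1]
gripper_width: 0.011
gripper_force: 42.1
```

```bash
python3 go.py .484 .005 .36 -24;python3 -c "
from h import *
s=r.get_state();print(s['contact_force'],s['moment'],s['eef_rot'],s['joints'])"
```

```text
travel [0.0848, 0.0054, -0.4393] dr [0.0, 0.0, -0.1513]
[-8.7187  3.5059 12.1131] [1.0689 3.0758 0.9164] [179.9889   0.0069 -78.4522] [ 29.146    6.6347 -30.1982  -0.0124 -53.1756 -17.5908]
```

Request:
jog_arm(travel=[[0,0,0],[0,0,0],[0,0,-0.03],[0,0,-0.12],[0,0,-0.22],[0.03,0,-0.32],[0.085,0.005,-0.439],[0.085,0.005,-0.439],[0.085,0.005,-0.439],[0.085,0.005,-0.439]], dr=[[0,0,0],[0,0,0],[0,0,0],[0,0,-0.028],[0,0,-0.056],[0,0,-0.084],[0,0,-0.112],[0,0,-0.14],[0,0,-0.151],[0,0,-0.151]], claw=[0.35,0.35,0.35,0.35,0.35,0.35,0.35,0.35,0.35,0.35])

```text
time_s: 51.8
tcp_pos: [0.4846, 0.0045, 0.3596]
eef_rot: [-180.0, -0.0, -24.3]
contact_force: [-0.2, -0.2, -0.5]
gripper_width: 0.031
gripper_force: 0.0
```

```bash
python3 kn.py w7.png
```

```text
[0.4846 0.0045 0.3592] [-179.9768   -0.0294  -24.3122] [ 23.8568  -1.3828  -9.188    0.0065 -82.158   41.83  ] 51.85
0 nom [0.6599 0.0622] rect [659.3  62. ] [44.7 10. ] 17.5 mean [0.6579 0.0606 0.1666] ztop 0.171 long 16.8 radial 49.2 839
1 few 0
2 nom [ 0.4901 -0.1346] rect [ 490.6 -133.4] [43.7  9.7] 17.7 mean [ 0.4915 -0.1321  0.1668] ztop 0.1713 long 16.8 radial -130.8 719
3 nom [0.4766 0.0487] rect [477.   48.3] [ 9.1 44.4] 17.6 mean [0.4782 0.0468 0.167 ] ztop 0.1713 long 106.9 radial -220.8 523
handle [583.1 -42.9] [18.3 87.6] 40.851722717285156 ztop 0.19508320095905726 2240
```

View pics/w7.png

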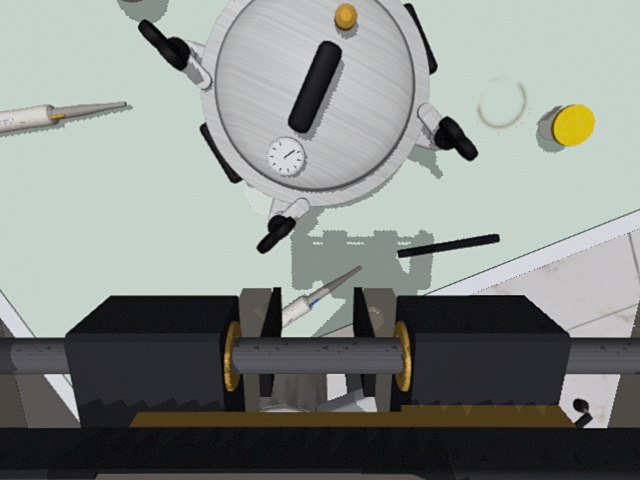

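The handle sank about 1.8 mm. The three visible knobs rest at the same wing angle of about 17°, and each sprang back from an over-twist of about 4°, so they are at their stops. One move lets me check the fourth, K1.

Request:
jog_arm(travel=[[0.05,0,0],[0.12,0,0],[0.2,0,0],[0.2,0,0],[0.2,0,0],[0.2,0,0],[0.2,0,0],[0.2,0,0],[0.2,0,0],[0.2,0,0]], dr=[[0,0,0],[0,0,0],[0,0,0],[0,0,0],[0,0,0],[0,0,0],[0,0,0],[0,0,0],[0,0,0],[0,0,0]], claw=[0.35,0.35,0.35,0.35,0.35,0.35,0.35,0.35,0.35,0.35])

```text
time_s: 53.1
tcp_pos: [0.5758, -0.0362, 0.3586]
eef_rot: [-180.0, -0.0, -24.2]
contact_force: [0.3, 0.0, -0.5]
gripper_width: 0.031
gripper_force: 0.0
```

```bash
python3 kn.py w8.png
```

```text
[ 0.5759 -0.0363  0.3586] [-179.9983   -0.0048  -24.2049] [ 15.81     8.0437   0.8771   0.0018 -82.8286  49.9849] 53.15
0 nom [0.6599 0.0622] rect [659.7  61.7] [44.6  8.7] 18.0 mean [0.6596 0.0604 0.1658] ztop 0.1709 long 17.3 radial 49.2 717
1 nom [ 0.6734 -0.1211] rect [ 672.7 -120.4] [10.  44.1] 18.8 mean [ 0.6724 -0.1194  0.1682] ztop 0.1714 long 108.2 radial -40.8 701
2 nom [ 0.4901 -0.1346] rect [ 491.9 -133.4] [42.1  9.9] 16.9 mean [ 0.4947 -0.1325  0.1676] ztop 0.1714 long 17.0 radial -130.8 494
3 nom [0.4766 0.0487] rect [481.2  37.2] [ 8.9 21.3] 18.6 mean [0.4824 0.0347 0.1655] ztop 0.1708 long 113.6 radial -220.8 212
handle [569.9 -27.1] [21.7 93.2] 38.144020080566406 ztop 0.19503633827481237 1734
```

```bash
python3 -c "
from plant import r
print(r.close_job())"
```

```text
the job is handed in; nothing more can be done
None
```

I handed the job in at about 53 s: the one full-size cup stands in the pot, the cover is on its seal, and all four knobs were turned crosswise in two rounds to their stops; no verdict came back, and my last measurements agree with all of this.

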